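# Feed clay tiles into the waxing channel

## Robot

A 6-joint arm with a two-finger parallel gripper is mounted at the origin on the work surface. World frame = base frame: x ahead of the robot, y to its left, z up, the work surface at z = 0. Lengths are in mm, angles in rad, forces in N, time in s.
With the tool pointing down it reaches from about 300 to 775 mm from the base axis. Payload 14.6 kg.
Tool frame: the origin (TCP) lies on the centre line of the jaws, within the pads' length; the fingertips stand 19 mm ahead of it and the grasp point (between the pads) is the TCP; z points along the fingers, y is the direction in which the jaws open and shut (so a half turn about z gives the same grasp; the last joint's range is limited). The gripper opens to 85 mm and grips with 20 to 120 N. Pads are 22 mm wide; open, the fingers measure 114 mm over their backs; the gripper's body (76 mm by 85 mm) begins 54 mm behind the grasp point. The pads swing forward as they close: fully open they stand 13 mm farther back than shut.
Start: joints at [-0.067, 0.3, 1.521, -0, 1.321, -0.067], TCP at [549.991, -0.002, 250.281] pointing down, gripper open.
Joint ranges: [-3.03, 3.03], [-0.79, 2.21], [0.23, 2.52], [-1.04, 4.18], [0, 3.07], [-2.55, 2.55]. Speed limits (rad/s): [2.22, 2.22, 2.57, 3.14, 3.14, 3.14].

## Interface

Orientations are given as a unit quaternion [w, x, y, z].
In Python, from rig import monitor, eyes, env gives the robot as it stands. The module is installed in compiled form; this text tells all that it offers.
- The arm moves only by the tool apply_moves, never from a script. Its argument "motion" is a list of rows, each a list of 3 entries, a list of its own where there are three numbers: the finger opening in mm, from 0 to 85.4, then the shift along the tool's x, y, z in mm, then the turn about the tool's z in degrees. In form: [[hand, [tx, ty, tz], turn], ...]. A call has 1 to 12 rows; each row is the pose to reach, as a shift and turn from the pose commanded when the call began, along the tool's axes at that moment; what a row does not reach only later rows make up. A row lasts 1/10 s, in which the tool goes at most 50 mm and 8.59 degrees, less where a joint would pass 70% of its speed; a pose out of reach is approached as far as the arm can. A call with a gripper value outside its range is refused whole. The fingers move at their own pace and stop on an object; "newtons" is the grip in N (left out, the last holds). Time passes only in rows, so rows that repeat a pose let the fingers close. It gives the time, the measured TCP pose, the force and the opening at its end, in the units of the state.
- monitor.get_state(): the state, without advancing time (a new reading comes with each control period).
- eyes.capture(name): name is "scene" or "side" or "wrist"; returns a dict with "img" (384x512x3 uint8, red, green, blue), "fovy" (degrees; the focal length in pixels is half the picture's height over the tangent of half this angle, whatever the lens; pixels are square), "cx", "cy" (the principal point, pixels), "extrinsics" (4x4, takes a point from camera to world coordinates). Camera axes: x right, y down, z forward; pixel columns grow to the right and rows downward; lengths in mm; the calibration is good to about 2 mm. A picture is of the moment at which its call begins. There is no depth.
- env.sign_off(): hands the job in, once; it reports no verdict.
The state is a dict: "time_s": time; "qpos": joint angles; "dq": joint speeds; "tau": joint torques, N m; "eef_pos": TCP position; "ee_rot": TCP orientation; "force": force on the tool from outside, world axes, zero at the start; "wrist_torque": the same for the moment, N m; "width": finger opening in mm.
Only numpy, scipy, OpenCV 4.12 (cv2) and the standard library are available. Lean on these libraries where they do the work, as an engineer would, in place of code of your own. Each camera call takes 0.05 s, during which the arm holds its last target.

## Task

Get a batch of clay tiles ready for waxing: slide the lidded copper pot along the warming plate, without lifting it, from the single-ring mark to the double-ring mark and leave it centred there, and lay every loose sun-patterned clay tile block flat, end to end, in the level tilting tray. Once all are in the tray, raise the tray by its handle so that they slide along the guide rail in single file into the brass channel, and then lower the tray until it is fully down again, leaving all the tiles at rest in the channel. Leave the other things on the slab where they are.

Things in the scene. Friction and masses are not known exactly. Their poses are not given: they have to be found in the camera images.
- tile1: loose fired-clay tile block, 60 long (its x) x 40 wide (its y) x 24 mm thick, 110 g, plain terracotta with a small sun pattern on top; lies flat; origin at the centre of its underside, z up. May be absent (None): 3 to 5 tiles are present
- tile2: loose fired-clay tile block, 60 long (its x) x 40 wide (its y) x 24 mm thick, 110 g, plain terracotta with a small sun pattern on top; lies flat; origin at the centre of its underside, z up. May be absent (None): 3 to 5 tiles are present
- tile3: loose fired-clay tile block, 60 long (its x) x 40 wide (its y) x 24 mm thick, 110 g, plain terracotta with a small sun pattern on top; lies flat; origin at the centre of its underside, z up. May be absent (None): 3 to 5 tiles are present
- tile4: loose fired-clay tile block, 60 long (its x) x 40 wide (its y) x 24 mm thick, 110 g, plain terracotta with a small sun pattern on top; lies flat; origin at the centre of its underside, z up. May be absent (None): 3 to 5 tiles are present
- tile5: loose fired-clay tile block, 60 long (its x) x 40 wide (its y) x 24 mm thick, 110 g, plain terracotta with a small sun pattern on top; lies flat; origin at the centre of its underside, z up. May be absent (None): 3 to 5 tiles are present
- tray (a joint): angle of the tilting tray: 0 = down and level, grows as its handle end is raised, stop at 0.6. It turns about the x axis of tray_lane and falls slowly back to 0 when let go (damped hinge; 3 to 6 N lift it at the handle). Tiles start to slide at 0.1 to 0.15 rad (tray and channel are slippery; fingers and granite are not); 0.4 to 0.5 rad empties the tray
- tray_lane (a point): middle of the tray's open mouth, on its floor and the hinge axis, 76 mm above the slab; turns with the tray: y runs from the mouth along the lane (347 mm) to the closed handle end, z up from the floor. Side walls 8 mm high: brass guide rail, inner face at x = -23 mm; wooden wall, inner face at x = +23 mm at the mouth to +29 mm at the far end. Tiles lie along y and stand 16 mm proud of these walls
- tray_handle (a point): middle of the tray's round wooden handle bar: 14 mm diameter, 74 mm long along the tray's x, 392 mm from the hinge axis and 20 mm above the lane floor; 33 mm free between bar and tray end (end wall 16 mm high); rises on an arc as the tray tilts
- channel (a point): fixed brass channel that carries on from the tray's mouth and slopes down 0.19 rad to a stop. Origin: middle of its upper end, on its floor, 4 mm below the hinge axis; y points up the slope to the tray, z square to the floor. 327 mm long (y 0 to the stop at -327 mm), 46 mm wide inside, flared entry, walls 8 mm high; holds five tiles in a row; tiles slide down it by themselves
- pot: loose lidded copper pot, 88 mm across, 450 g, standing on the warming plate (its top 12 mm above the slab, 150 x 280 mm, long along the line of the two marks). Fixed on top a round knob: straight cylinder 30 mm across, from 66 to 106 mm above the pot's underside. Origin: centre of its underside. Slides on the smooth plate with friction about 0.3
- mark_single: mark inlaid in the warming plate: one thin brass ring, 104 mm across; origin at its centre, on the plate's top. The pot starts on it
- mark_double: mark inlaid in the warming plate: two concentric thin brass rings, the outer one 120 mm across; origin at its centre, on the plate's top; 160 mm from the single-ring mark, on either side of it
- brush_jar: bystander: frosted glass jar with brushes, 76 mm across, 160 mm high; origin under its centre
- horn_cup: bystander: horn palette cup, 64 mm across, 50 mm high; origin under its centre
- burnisher: bystander: pewter burnisher lying flat, 170 mm long, 16 mm high; origin under its middle
- sun_disc: bystander: round terracotta sun with rays, 134 mm across, 17 mm high, lying flat; origin under its centre
- clip_tile_a: bystander: brass spring clip holding a 64 mm terracotta tile upright, 68 mm high; origin under its centre
- clip_tile_b: bystander: brass spring clip holding a 64 mm white tile upright, 68 mm high; origin under its centre
- pumice: bystander: grey pumice block 70 x 45 x 30 mm; origin under its centre
Mind the look-alikes: they are no part of the job. Of the things like the pot, leave any that is blue; of the rest the smaller one is meant.

How it is judged (in metres and radians):
On the way, in this order (a step that is already met when the one before it is completed fails the run):
1. all the tiles lie flat in the lowered tray, in its lane and let go (value of joint tray below 0.05 rad and x of tile1 in the frame of tray_lane between -0.012 and 0.012 m and y of tile1 in the frame of tray_lane between 0.02 and 0.322 m and z of tile1 in the frame of tray_lane between -0.004 and 0.005 m and contact force between the fingers and tile1 below 0.05 N and x of tile2 in the frame of tray_lane between -0.012 and 0.012 m and y of tile2 in the frame of tray_lane between 0.02 and 0.322 m and z of tile2 in the frame of tray_lane between -0.004 and 0.005 m and contact force between the fingers and tile2 below 0.05 N and x of tile3 in the frame of tray_lane between -0.012 and 0.012 m and y of tile3 in the frame of tray_lane between 0.02 and 0.322 m and z of tile3 in the frame of tray_lane between -0.004 and 0.005 m and contact force between the fingers and tile3 below 0.05 N and x of tile4 in the frame of tray_lane between -0.012 and 0.012 m and y of tile4 in the frame of tray_lane between 0.02 and 0.322 m and z of tile4 in the frame of tray_lane between -0.004 and 0.005 m and contact force between the fingers and tile4 below 0.05 N and x of tile5 in the frame of tray_lane between -0.012 and 0.012 m and y of tile5 in the frame of tray_lane between 0.02 and 0.322 m and z of tile5 in the frame of tray_lane between -0.004 and 0.005 m and contact force between the fingers and tile5 below 0.05 N), for 0.2 s.
2. the tray is tilted up by at least 0.25 rad (value of joint tray above 0.25 rad), for 0.1 s.
At the end, for the whole second after the job is handed in: Every tile present is at rest flat in the channel in one row (within 8 mm of its centre line, aligned within 0.15 rad, wholly below its upper end), the tray is down (under 0.03 rad), and the pot stands on the warming plate within 12 mm of the centre of the double-ring mark (x of tile1 in the frame of channel between -0.008 and 0.008 m and y of tile1 in the frame of channel between -0.307 and -0.035 m and z of tile1 in the frame of channel between -0.004 and 0.006 m and angle between the x axis of each of tile1, tile2, tile3, tile4, tile5 and the y axis of channel, either way round below 0.15 rad and linear speed of each of tile1, tile2, tile3, tile4, tile5, pot below 0.02 m/s and x of tile2 in the frame of channel between -0.008 and 0.008 m and y of tile2 in the frame of channel between -0.307 and -0.035 m and z of tile2 in the frame of channel between -0.004 and 0.006 m and x of tile3 in the frame of channel between -0.008 and 0.008 m and y of tile3 in the frame of channel between -0.307 and -0.035 m and z of tile3 in the frame of channel between -0.004 and 0.006 m and x of tile4 in the frame of channel between -0.008 and 0.008 m and y of tile4 in the frame of channel between -0.307 and -0.035 m and z of tile4 in the frame of channel between -0.004 and 0.006 m and x of tile5 in the frame of channel between -0.008 and 0.008 m and y of tile5 in the frame of channel between -0.307 and -0.035 m and z of tile5 in the frame of channel between -0.004 and 0.006 m and value of joint tray below 0.03 rad and horizontal distance between pot and mark_double below 0.012 m and height (world z) of pot below 0.016 m); the robot touches nothing.
It fails at once if the pot is lifted off the warming plate by more than 8 mm (height (world z) of pot above 0.02 m).
It fails at once if the pot tips by more than 15 degrees (angle between pot's own z axis and vertical above 0.26 rad).
It fails at once if another thing on the slab (brush jar, horn cup, burnisher, sun disc, clip with tile, pumice) is shifted more than 30 mm (distance of any of brush_jar, horn_cup, burnisher, sun_disc, clip_tile_a, clip_tile_b, pumice from where it was at the start of the episode above 0.03 m).
Of tile1, tile2, tile3, tile4, tile5 only 3 to 5 are there at a start; the rules pass over those that are not, and their reading is None.
At some moment in a run one of tile1, tile2, tile3, tile4, tile5 may be knocked a few centimetres aside while the robot is not near it.
Once in a run the grip may slacken for a moment while it holds something.
It also fails if it takes over 210 s, if anything falls off the work surface, if the arm or the gripper's body presses on something with over 40 N, if the wrist force passes 120 N, or if a joint passes its speed limit or range.

## Working session

There is one attempt and no reset: what is moved stays moved. The work goes in short steps, Python scripts to look and compute and a tool call to move; the robot and the scene stay as the last step left them, time stands still between calls to the robot, and variables do not carry over. Pictures are saved under pics/ and viewed, and the job is handed in when it is done.

Besides the shell and the picture viewer there is one more tool, called after "Call:" as a command line: name --argument value ..., lists and objects as JSON in quotes. apply_moves: Moves the arm, as the interface text tells. Its arguments: {"type":"object","properties":{"motion":{"type":"array"},"newtons":{"type":"number"}},"required":["motion"]}

```bash
ls; mkdir -p pics; cat > h.py <<'E'
import numpy as np, cv2
from rig import monitor, eyes, env
def cap(n,fn=None,scale=1.5):
    c=eyes.capture(n)
    if fn:
        im=cv2.cvtColor(c['img'],cv2.COLOR_RGB2BGR)
        cv2.imwrite('pics/'+fn,cv2.resize(im,None,fx=scale,fy=scale,interpolation=cv2.INTER_CUBIC))
    return c
def ray(c,u,v):
    f=c['img'].shape[0]/2/np.tan(np.radians(c['fovy'])/2)
    E=np.array(c['extrinsics']); d=E[:3,:3]@np.array([(u-c['cx'])/f,(v-c['cy'])/f,1.]); return E[:3,3],d
def onz(c,u,v,z):
    o,d=ray(c,u,v); return o+d*(z-o[2])/d[2]
def proj(c,p):
    f=c['img'].shape[0]/2/np.tan(np.radians(c['fovy'])/2)
    E=np.array(c['extrinsics']); q=E[:3,:3].T@(np.asarray(p,float)-E[:3,3]); return np.array([c['cx']+f*q[0]/q[2],c['cy']+f*q[1]/q[2]])
def tri(c1,p1,c2,p2):
    o1,d1=ray(c1,*p1);o2,d2=ray(c2,*p2)
    t=np.linalg.lstsq(np.c_[d1,-d2],o2-o1,rcond=None)[0]
    a=o1+d1*t[0];b=o2+d2*t[1];return (a+b)/2,np.linalg.norm(a-b)
E
python3 - <<'E'
from h import *
for n in ['scene','side','wrist']:
    c=cap(n,n+'0.png'); print(n,c['fovy'],c['cx'],c['cy'],np.round(c['extrinsics'],3).tolist())
    np.savez('pics/'+n+'0.npz',**c)
print(monitor.get_state())
E
```

```text
pics
scene 49.07574410755276 256.08308433274584 194.50498974364592 [[0.52, 0.638, -0.568, 1195.634], [0.854, -0.402, 0.33, -405.762], [-0.018, -0.657, -0.754, 1014.598], [0.0, 0.0, 0.0, 1.0]]
side 52.74982494960922 255.37806154934378 191.88625369038607 [[-0.848, -0.393, 0.356, -15.293], [-0.53, 0.617, -0.581, 836.146], [0.009, -0.681, -0.732, 1157.208], [0.0, 0.0, 0.0, 1.0]]
wrist 64.5412969380254 253.86921927295083 193.21997879402068 [[1.0, 0.002, -0.001, 550.836], [0.001, -0.95, -0.314, 80.443], [-0.002, 0.314, -0.95, 372.62], [0.0, 0.0, 0.0, 1.0]]
{'time_s': 0.15, 'qpos': array([-6.65959072e-02,  3.00312852e-01,  1.52140834e+00, -3.96187380e-05,
        1.32071047e+00, -6.65830778e-02]), 'dq': array([ 0.00054665, -0.00353094, -0.00120849, -0.00036172,  0.00085987,
        0.00069562]), 'tau': array([ 1.15317634e-03, -5.43663168e+01, -3.61884356e+01, -9.07762978e-05,
        3.16729136e-03,  4.75633647e-05]), 'eef_pos': array([5.49846159e+02, 8.91067928e-04, 2.49881204e+02]), 'ee_rot': array([-3.03077322e-04,  7.07107782e-01,  7.07105655e-01, -2.90681244e-04]), 'force': array([0.11560036, 1.45368731, 0.68197822]), 'wrist_torque': array([-0.00124345, -0.01053955, -0.00646293]), 'width': 85.36934328634582}
```

View pics/scene0.png

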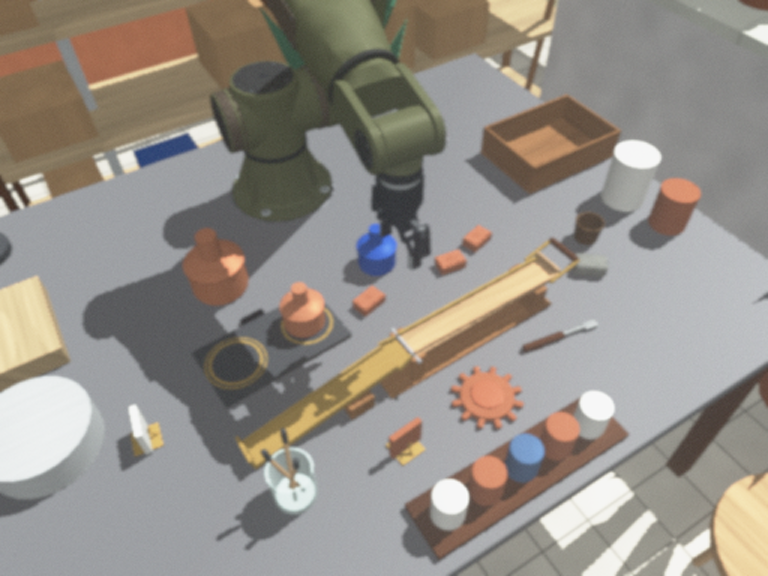

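View pics/side0.png

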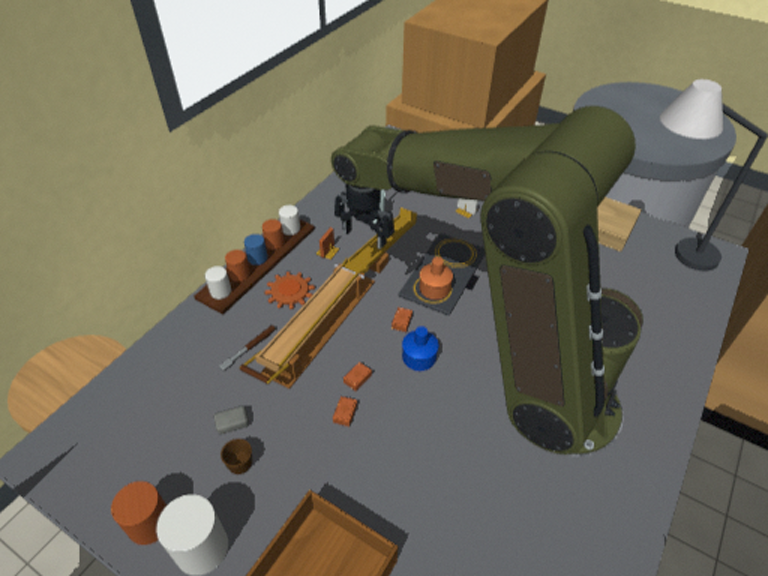

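View pics/wrist0.png

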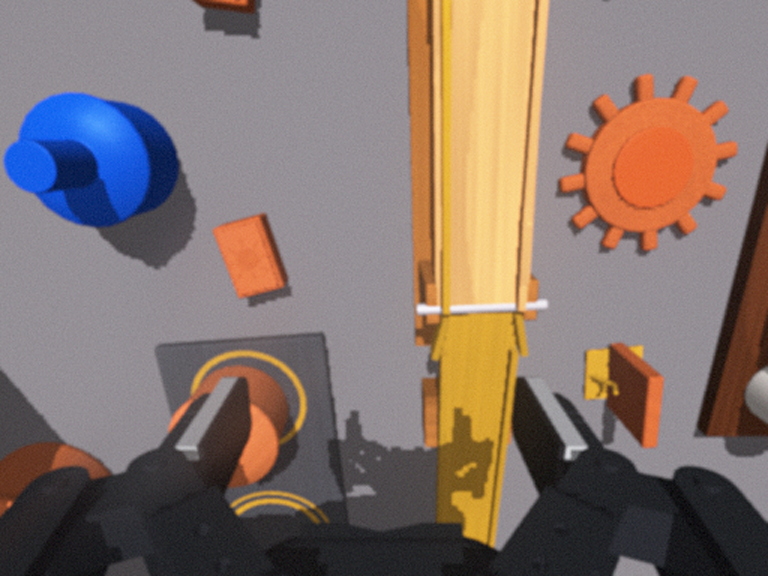

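The pictures show three candidate tiles: scene px (477,237), (450,262) and (369,299) on the 1.5x image. The copper pot is on the plate at (302,315), with the double ring at (236,362) and the tray mouth at about (405,345). Next I'll measure them.

```bash
python3 - <<'E'
from h import *
S=dict(np.load('pics/scene0.npz'));D=dict(np.load('pics/side0.npz'));W=dict(np.load('pics/wrist0.npz'))
for n,c in [('scene',S),('side',D),('wrist',W)]:
    hsv=cv2.cvtColor(c['img'],cv2.COLOR_RGB2HSV)
    m=((hsv[...,0]<=14)&(hsv[...,1]>110)&(hsv[...,2]>90)).astype(np.uint8)
    k,l,st,ce=cv2.connectedComponentsWithStats(m)
    for i in range(1,k):
        if st[i,4]>40:
            p=onz(c,*ce[i],24); print(n,st[i].tolist(),ce[i].round(1),p.round(0)[:2])
# crops
im=cv2.cvtColor(S['img'],cv2.COLOR_RGB2BGR)[130:340,120:420];cv2.imwrite('pics/sc_crop.png',cv2.resize(im,None,fx=2.6,fy=2.6,interpolation=cv2.INTER_CUBIC))
im=cv2.cvtColor(D['img'],cv2.COLOR_RGB2BGR)[120:320,120:340];cv2.imwrite('pics/sd_crop.png',cv2.resize(im,None,fx=2.9,fy=2.9,interpolation=cv2.INTER_CUBIC))
E
```

```text
scene [48, 6, 83, 49, 2443] [89.7 29.7] [-877. -104.]
scene [0, 29, 41, 22, 529] [18.8 39.2] [-973. -413.]
scene [338, 84, 47, 27, 663] [360.8  97.2] [238. 632.]
scene [441, 120, 25, 16, 307] [453.3 127.3] [553. 791.]
scene [311, 152, 15, 12, 115] [318.  157.7] [420. 289.]
scene [124, 154, 40, 48, 900] [142.8 180.3] [ 201. -252.]
scene [292, 168, 17, 12, 133] [299.8 173.4] [447. 195.]
scene [188, 190, 28, 26, 308] [200.  204.4] [ 392. -139.]
scene [237, 192, 18, 16, 162] [245.6 199.4] [449. -11.]
scene [302, 246, 45, 39, 1000] [324.  264.3] [763.  53.]
scene [364, 275, 21, 20, 312] [374.5 284.4] [881. 127.]
scene [261, 280, 19, 14, 81] [269.8 286.8] [ 742. -109.]
scene [315, 303, 23, 23, 394] [326.1 314.6] [881. -32.]
side [175, 146, 13, 20, 174] [181.  154.1] [931. -81.]
side [213, 152, 9, 20, 51] [215.8 160.3] [ 779. -131.]
side [150, 166, 14, 21, 197] [157. 175.] [931.  74.]
side [280, 171, 22, 29, 465] [289.9 186.1] [ 434. -167.]
side [177, 181, 33, 25, 496] [192.6 192.8] [744.  75.]
side [261, 205, 14, 16, 150] [267.4 212.4] [440.   2.]
side [229, 242, 19, 18, 192] [237.4 250.1] [441. 206.]
side [222, 264, 16, 20, 208] [229.2 273.6] [412. 299.]
side [74, 321, 31, 42, 958] [ 90.3 340.4] [628. 701.]
wrist [135, 0, 31, 5, 90] [153.1   1.2] [449. 167.]
wrist [272, 0, 19, 204, 3018] [281.1  97.5] [580.  76.]
wrist [373, 49, 119, 118, 8225] [431.7 108.4] [747.  64.]
wrist [472, 139, 40, 152, 1973] [496.2 226.6] [854. -78.]
wrist [142, 143, 49, 56, 1786] [166.8 170.4] [448.  -7.]
wrist [352, 183, 7, 18, 83] [355.1 192.8] [673. -34.]
wrist [349, 207, 9, 6, 41] [353.1 209.6] [672. -56.]
wrist [277, 210, 17, 20, 248] [283.3 218.6] [587. -68.]
wrist [407, 229, 35, 70, 791] [430.2 262.6] [ 781. -130.]
wrist [113, 244, 79, 81, 2117] [167.1 280.5] [ 435. -158.]
wrist [282, 252, 10, 47, 427] [286.6 274. ] [ 594. -147.]
wrist [0, 295, 72, 49, 1361] [ 26.7 310.9] [ 236. -207.]
```

View pics/sc_crop.png

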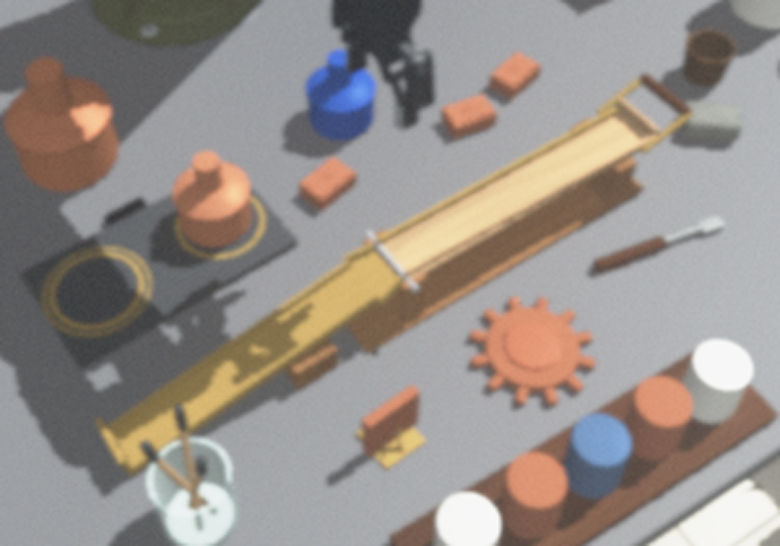

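View pics/sd_crop.png

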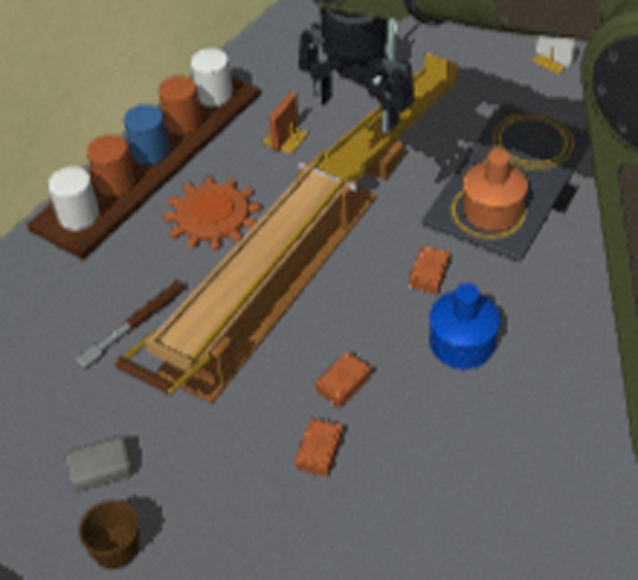

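```bash
python3 - <<'E'
from h import *
S=dict(np.load('pics/scene0.npz'));D=dict(np.load('pics/side0.npz'));W=dict(np.load('pics/wrist0.npz'))
sc=lambda x,y:(120+x/2.6,130+y/2.6); sd=lambda x,y:(120+x/2.9,120+y/2.9)
print('handleA',tri(S,sc(643,80),D,sd(172,387)));print('handleB',tri(S,sc(688,110),D,sd(120,362)))
print('rodA',tri(S,sc(370,235),D,sd(353,187)));print('rodB',tri(S,sc(415,288),D,sd(303,165)))
for p in [(418,310),(547,304)]: print('wr rod z76',onz(W,p[0]/1.5,p[1]/1.5,76))
# ring
for n,c in [('scene',S),('side',D),('wrist',W)]:
    hsv=cv2.cvtColor(c['img'],cv2.COLOR_RGB2HSV)
    m=((hsv[...,0]>14)&(hsv[...,0]<32)&(hsv[...,1]>70)&(hsv[...,2]>60)).astype(np.uint8)
    ys,xs=np.nonzero(m)
    P=np.array([onz(c,x,y,12)[:2] for x,y in zip(xs,ys)])
    ok=(P[:,0]>330)&(P[:,0]<540)&(P[:,1]<-70)&(P[:,1]>-400)
    P=P[ok]
    # fit circle: double (outer 120)
    for name,c0,rr in [('double',(410,-280),(50,62)),('single',(435,-125),(48,56))]:
        q=np.array(c0,float)
        R={'double':None,'single':51}[name]
        Q=P[(np.hypot(*(P-q).T)<75)]
        print(n,name,len(Q), Q.mean(0).round(1) if len(Q) else '',Q.min(0).round(),Q.max(0).round()) if len(Q) else None
E
```

```text
handleA (array([566.4036169 , 358.75665849,  94.36684773]), np.float64(3.508897121163901))
handleB (array([635.25537213, 365.86810385,  99.06244729]), np.float64(2.5699622937951743))
rodA (array([577.66020279, -29.80135672,  72.97674553]), np.float64(0.5708896845099063))
rodB (array([659.85438917, -27.47139271,  72.10167012]), np.float64(3.6661238528667264))
wr rod z76 [576.32346875 -32.29755922  76.        ]
wr rod z76 [665.4111125  -27.71403317  76.        ]
scene double 214 [ 424.4 -281.8] [ 380. -353.] [ 484. -244.]
scene single 158 [ 439.6 -140.1] [ 383. -196.] [480. -92.]
side double 74 [ 421.9 -275.7] [ 387. -352.] [ 483. -242.]
side single 87 [ 423.  -120.8] [ 377. -180.] [481. -91.]
wrist double 479 [ 444.1 -258.7] [ 401. -284.] [ 485. -245.]
wrist single 669 [ 442.8 -125.6] [ 379. -191.] [483. -94.]
```

```bash
python3 - <<'E'
from h import *
from scipy.optimize import least_squares
S=dict(np.load('pics/scene0.npz'));D=dict(np.load('pics/side0.npz'));W=dict(np.load('pics/wrist0.npz'))
for n,c in [('scene',S),('side',D),('wrist',W)]:
    hsv=cv2.cvtColor(c['img'],cv2.COLOR_RGB2HSV)
    m=((hsv[...,0]>14)&(hsv[...,0]<32)&(hsv[...,1]>90)&(hsv[...,2]>60)).astype(np.uint8)
    ys,xs=np.nonzero(m)
    P=np.array([onz(c,x,y,12)[:2] for x,y in zip(xs,ys)])
    for name,c0,r0 in [('double',(425,-295),55),('single',(430,-140),51)]:
        Q=P[np.abs(np.hypot(*(P-c0).T)-r0)<20]
        for it in range(3):
            r=least_squares(lambda p:np.hypot(Q[:,0]-p[0],Q[:,1]-p[1])-p[2],[*c0,r0],loss='soft_l1',f_scale=2)
            Q=Q[np.abs(r.fun)<8] if it<2 else Q
        a=np.degrees(np.arctan2(*(Q-r.x[:2]).T[::-1])); print(n,name,len(Q),r.x.round(1),np.std(r.fun).round(1),np.histogram(a,8,(-180,180))[0])
E
```

```text
scene double 42 [ 437.9 -303.6   49.7] 1.2 [ 0  3  5  3  1 16 13  1]
scene single 53 [ 427.5 -144.3   48.9] 2.6 [ 0  4  1  6 12 10 13  7]
side double 65 [ 440.7 -302.2   52.6] 3.9 [ 7  7  3  3 13 11 16  5]
side single 72 [ 430.3 -144.    49.3] 2.4 [12  0  0  5  9 14 16 16]
wrist double 426 [ 438.4 -320.8   69. ] 4.6 [  0   0   0   0  42 255 129   0]
wrist single 643 [ 430.1 -146.2   49.5] 2.0 [  0   2  32 118 131 138 134  88]
```

Call:
apply_moves --motion '[[85,[0,-30,0],0],[85,[0,-60,0],0],[85,[-40,-90,0],0],[85,[-80,-110,0],0],[85,[-120,-110,0],0],[85,[-120,-110,0],0],[85,[-120,-110,0],0]]'

```text
time_s: 0.85
eef_pos: [439.8, -120.5, 250.1]
ee_rot: [-0.0, 0.708, 0.706, -0.0]
force: [0.4, 0.9, -0.5]
width: 85.0
```

```bash
python3 - <<'E'
from h import *
for n in ['wrist','scene','side']:
    c=cap(n,n+'1.png');np.savez('pics/'+n+'1.npz',**c)
E
```

```text
(no output)
```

View pics/wrist1.png

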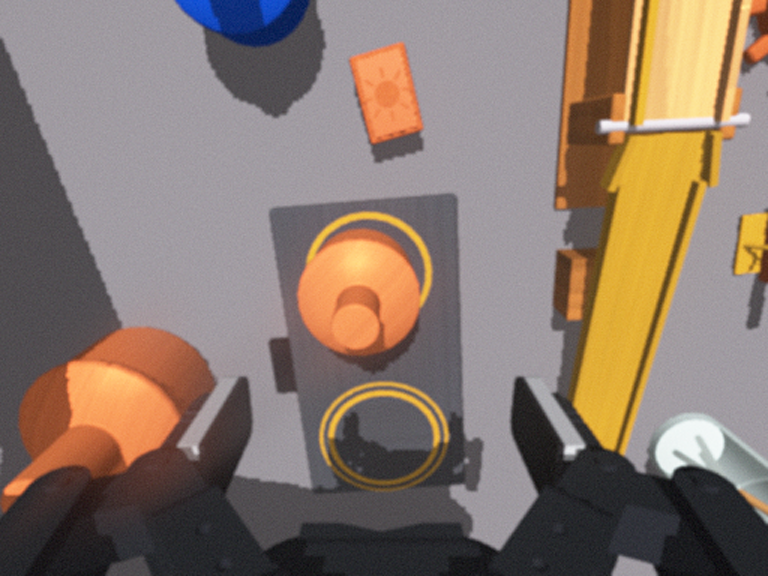

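View pics/scene1.png

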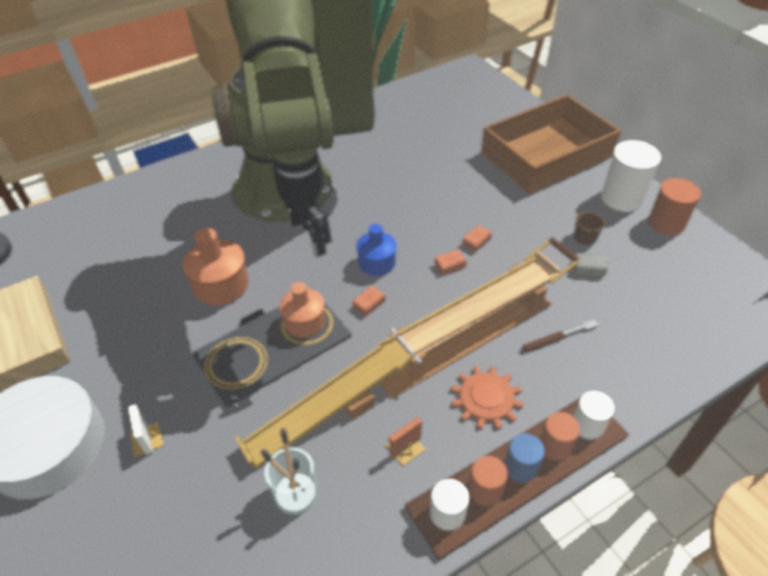

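View pics/side1.png

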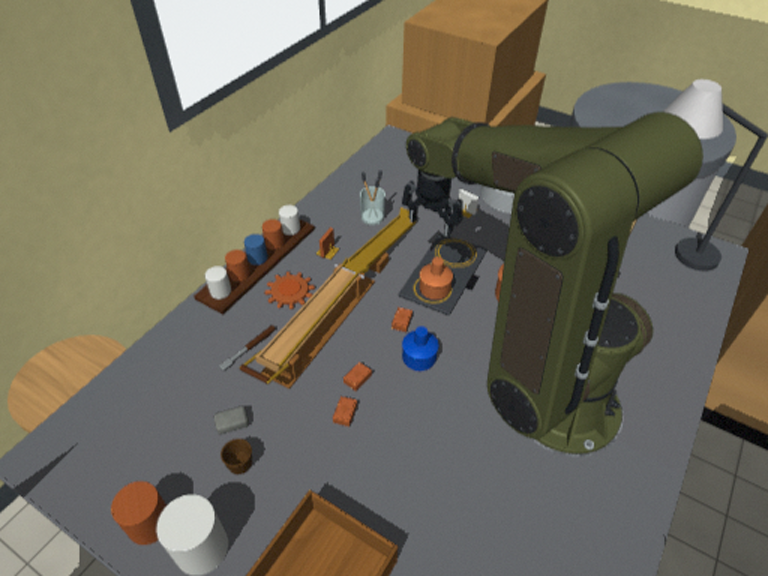

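```bash
python3 - <<'E'
from h import *
from scipy.optimize import least_squares
W=dict(np.load('pics/wrist1.npz'));S=dict(np.load('pics/scene1.npz'));D=dict(np.load('pics/side1.npz'))
print('knob wrist',onz(W,355/1.5,327/1.5,118), 'knob tri',tri(S,(300/1.5,289/1.5),D,(437/1.5,264/1.5)))
c=W
hsv=cv2.cvtColor(c['img'],cv2.COLOR_RGB2HSV)
m=((hsv[...,0]>14)&(hsv[...,0]<32)&(hsv[...,1]>90)&(hsv[...,2]>60))
ys,xs=np.nonzero(m); P=np.array([onz(c,x,y,12)[:2] for x,y in zip(xs,ys)])
for name,c0,r0 in [('double',(439,-303),55),('single',(430,-145),51)]:
    Q=P[np.abs(np.hypot(*(P-c0).T)-r0)<12]
    r=least_squares(lambda p:np.hypot(Q[:,0]-p[0],Q[:,1]-p[1])-p[2],[*c0,r0],loss='soft_l1',f_scale=2)
    print(name,len(Q),r.x.round(1),np.std(r.fun).round(1))
# knob top: brighter
g=cv2.cvtColor(W['img'],cv2.COLOR_RGB2BGR)[180:250,190:300];cv2.imwrite('pics/knob.png',cv2.resize(g,None,fx=6,fy=6,interpolation=cv2.INTER_CUBIC))
E
```

```text
knob wrist [ 424.96790335 -147.94816855  118.        ] knob tri (array([ 421.53423517, -142.45574235,  109.00868422]), np.float64(1.0952343737997101))
double 1669 [ 442.2 -304.8   53.5] 4.7
single 747 [ 429.8 -146.4   49.6] 1.9
```

View pics/knob.png

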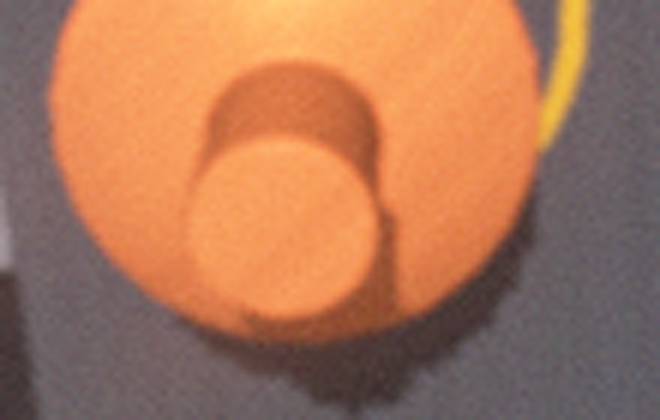

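Pot at about (425.5,-148), and the double ring at about (441,-304). I'll grip the knob gently and slide.

Call:
apply_moves --motion '[[85,[-27.5,-14.3,0],0],[85,[-27.5,-14.3,40],0],[85,[-27.5,-14.3,80],0],[85,[-27.5,-14.3,110],0],[85,[-27.5,-14.3,130],0],[85,[-27.5,-14.3,142],0],[85,[-27.5,-14.3,142],0]]' --newtons 25

```text
time_s: 1.7
eef_pos: [425.4, -146.7, 107.3]
ee_rot: [-0.001, 0.707, 0.707, -0.0]
force: [0.6, 0.9, -0.9]
width: 84.9
```

```bash
python3 - <<'E'
from h import *
c=cap('wrist','wrist2.png')
c=cap('side'); g=cv2.cvtColor(c['img'],cv2.COLOR_RGB2BGR)[110:230,230:350]; cv2.imwrite('pics/side2.png',cv2.resize(g,None,fx=5,fy=5,interpolation=cv2.INTER_CUBIC))
E
```

```text
(no output)
```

View pics/side2.png

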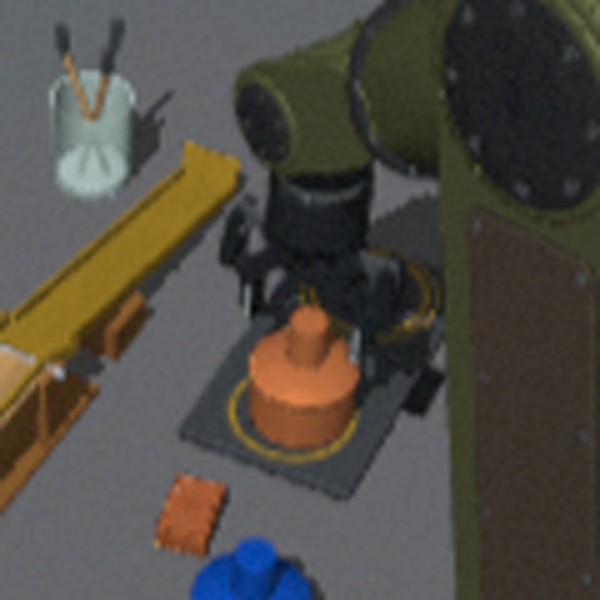

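View pics/wrist2.png

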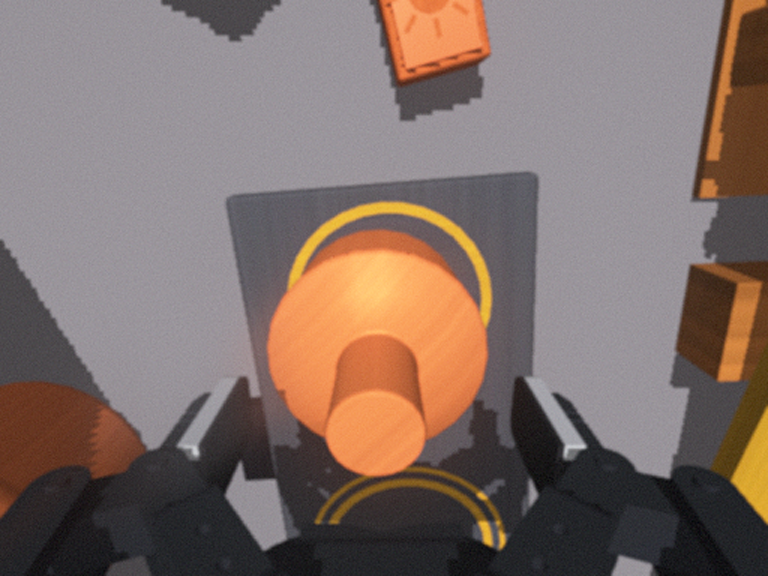

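```bash
python3 - <<'E'
from h import *
c=cap('wrist'); print(onz(c,375/1.5,433/1.5,118))
E
```

```text
[ 425.39775307 -148.77406205  118.        ]
```

Call:
apply_moves --motion '[[50,[0,0,0],0],[30,[0,0,0],0],[20,[0,0,0],0],[20,[0,0,0],0],[20,[0,0,0],0],[20,[0,0,0],0],[20,[0,0,0],0],[20,[0,0,0],0]]' --newtons 25

```text
time_s: 2.65
eef_pos: [425.7, -147.5, 108.4]
ee_rot: [0.0, 0.707, 0.707, 0.0]
force: [-2.3, 0.1, 5.5]
width: 29.4
```

Call:
apply_moves --motion '[[20,[-8,0.8,0],0],[20,[-22,2.2,0],0],[20,[-40,4,0],0],[20,[-60,6,0],0],[20,[-80,8,0],0],[20,[-100,10,0],0],[20,[-120,12,0],0],[20,[-138,13.6,0],0],[20,[-150,14.8,0],0],[20,[-156,15.4,0],0],[20,[-156,15.4,0],0],[20,[-156,15.4,0],0]]'

```text
time_s: 3.85
eef_pos: [441.0, -303.6, 108.0]
ee_rot: [0.0, 0.707, 0.707, -0.0]
force: [0.3, -1.9, -1.2]
width: 29.1
```

```bash
python3 - <<'E'
from h import *
c=cap('wrist','wrist3.png');c=cap('scene','scene3.png')
print(monitor.get_state()['eef_pos'])
E
```

```text
[ 440.99511923 -303.32627187  108.0108517 ]
```

View pics/wrist3.png

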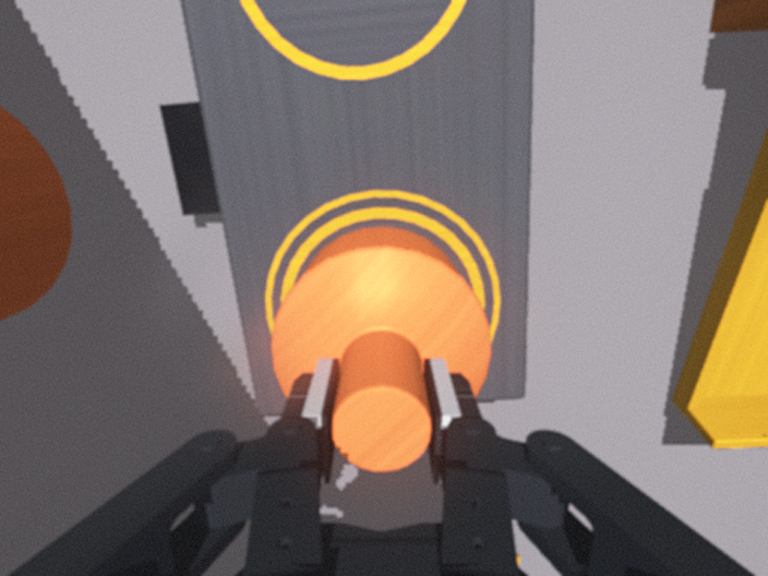

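View pics/scene3.png

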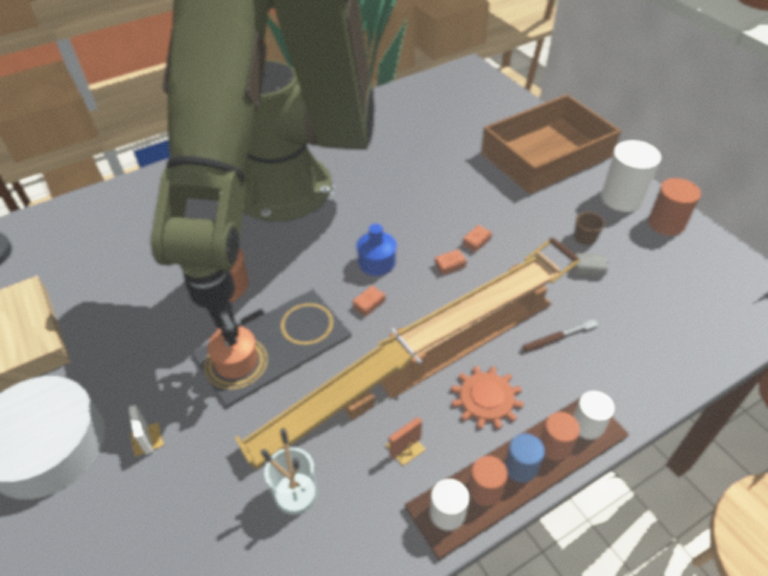

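Call:
apply_moves --motion '[[50,[0,0,0],0],[85,[0,0,0],0],[85,[0,0,0],0],[85,[0,0,-30],0],[85,[0,0,-80],0],[85,[0,0,-130],0],[85,[40,0,-142],0],[85,[40,0,-142],0],[85,[40,0,-142],0]]'

```text
time_s: 4.85
eef_pos: [441.2, -263.0, 250.6]
ee_rot: [0.0, 0.707, 0.708, 0.0]
force: [0.5, -0.7, -0.0]
width: 85.2
```

```bash
python3 - <<'E'
from h import *
c=cap('wrist','wrist4.png')
np.savez('pics/w4.npz',**c)
E
```

```text
(no output)
```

View pics/wrist4.png

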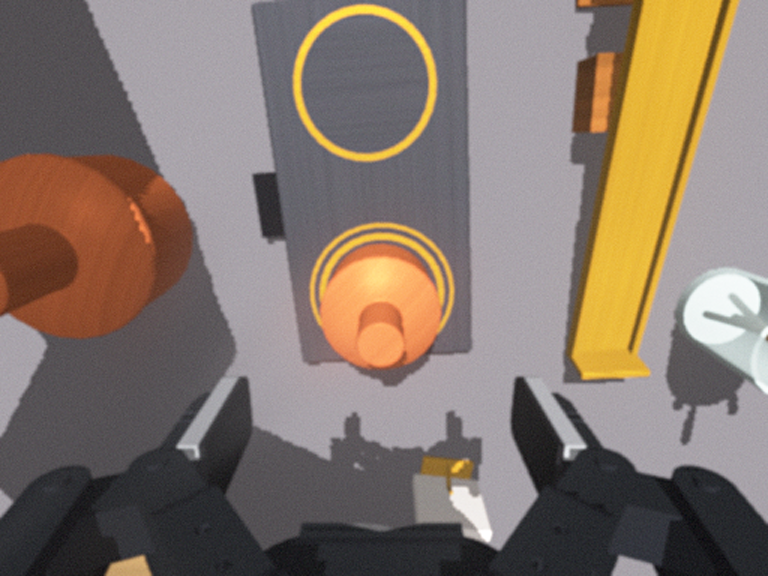

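```bash
python3 - <<'E'
from h import *
c=dict(np.load('pics/w4.npz'))
print('knob',onz(c,381/1.5,344/1.5,118))
print('ring', onz(c,311/1.5,288/1.5,12),onz(c,454/1.5,288/1.5,12),onz(c,383/1.5,223/1.5,12))
print('single', onz(c,293/1.5,83/1.5,12),onz(c,437/1.5,83/1.5,12),onz(c,365/1.5,4/1.5,12),onz(c,365/1.5,161/1.5,12))
E
```

```text
knob [ 442.26130549 -302.10640658  118.        ]
ring [ 383.94960969 -300.68664258   12.        ] [ 503.13521022 -300.41945711   12.        ] [ 443.75686176 -246.12616248   12.        ]
single [ 378.06661802 -144.20913374   12.        ] [ 482.56101317 -143.97829317   12.        ] [430.7480391  -94.08121057  12.        ] [ 429.84160673 -198.61832165   12.        ]
```

Call:
apply_moves --motion '[[85,[50,0,0],0],[85,[100,0,0],0],[85,[150,0,0],0],[85,[200,5,20],0],[85,[230,8,40],0],[85,[230,8,40],0],[85,[230,8,40],0],[85,[230,8,40],0]]'

```text
time_s: 5.7
eef_pos: [449.4, -34.5, 210.4]
ee_rot: [0.0, 0.707, 0.707, -0.0]
force: [0.4, -0.8, 0.4]
width: 85.2
```

```bash
python3 - <<'E'
from h import *
print(monitor.get_state()['eef_pos'])
c=cap('wrist','wrist5.png')
np.savez('pics/w5.npz',**c)
E
```

```text
[449.36228039 -34.52831974 210.4161723 ]
```

View pics/wrist5.png

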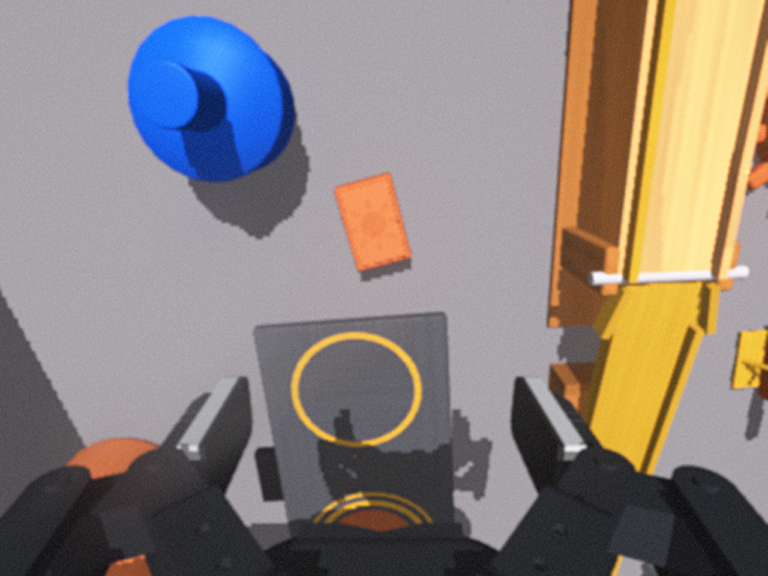

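```bash
cat >> h.py <<'E'
def tiles(c,z=24,show=True,vmin=150):
    """orange tile tops -> centre, long-axis angle (deg from world x), size"""
    hsv=cv2.cvtColor(cv2.GaussianBlur(c['img'],(3,3),0),cv2.COLOR_RGB2HSV)
    m=((hsv[...,0]<=14)&(hsv[...,1]>110)&(hsv[...,2]>vmin)).astype(np.uint8)
    m=cv2.morphologyEx(m,cv2.MORPH_CLOSE,np.ones((3,3),np.uint8))
    out=[]
    for k in cv2.findContours(m,cv2.RETR_EXTERNAL,cv2.CHAIN_APPROX_NONE)[0]:
        if len(k)<30: continue
        P=np.array([onz(c,u,v,z)[:2] for u,v in k[:,0]],np.float32)
        (cx,cy),(w,h),a=cv2.minAreaRect(P)
        if w<h: a+=90;w,h=h,w
        a=(a+90)%180-90
        if 45<w<75 and 30<h<55: out.append((round(cx,1),round(cy,1),round(a,1),round(w,1),round(h,1)))
    if show: print(out)
    return out
E
python3 - <<'E'
from h import *
c=dict(np.load('pics/w5.npz')); tiles(c); tiles(c,vmin=90)
print([onz(c,u/1.5,v/1.5,24)[:2].round(1) for u,v in [(334,186),(389,173),(411,259),(359,272)]])
# tray features
for n,u,v in [('rodL',592,279),('rodR',748,271)]: print(n,onz(c,u/1.5,v/1.5,76))
E
```

```text
[(232.1, -198.3, 24.8, 73.3, 31.2), (444.7, -8.5, -75.1, 60.2, 38.9)]
[(444.7, -8.5, -75.1, 60.2, 38.9)]
[array([419.1,  16.3]), array([455.6,  24.7]), array([471.3, -33.7]), array([434.8, -43.1])]
rodL [574.64335929 -32.39941729  76.        ]
rodR [665.28825691 -27.48971327  76.        ]
```

```bash
python3 - <<'E'
from h import *
c=dict(np.load('pics/w5.npz'))
for z in (0,50): print(onz(c,215/1.5,110/1.5,z), onz(c,297/1.5,110/1.5,z))
print('knob',onz(c,165/1.5,95/1.5,106))
E
```

```text
[337.25259492  64.68261183   0.        ] [393.09395554  64.67881501   0.        ]
[354.22048783  61.86924315  50.        ] [401.68331044  61.86601601  50.        ]
knob [350.95766151  65.148029   106.        ]
```

Call:
apply_moves --motion '[[62,[10,-4.4,30],-7.5],[62,[25.5,-4.4,70],-15],[62,[25.5,-4.4,115],-15],[62,[25.5,-4.4,130],-15],[62,[25.5,-4.4,130],-15],[62,[25.5,-4.4,130],-15]]' --newtons 40

```text
time_s: 6.35
eef_pos: [445.3, -8.8, 81.2]
ee_rot: [0.0, 0.609, 0.793, 0.0]
force: [-1.2, 0.7, 0.5]
width: 62.2
```

```bash
python3 - <<'E'
from h import *
print(monitor.get_state()['eef_pos'])
c=cap('wrist','wrist6.png')
tiles(c)
E
```

```text
[445.30125137  -8.75284345  81.15861201]
[(443.9, -5.9, -74.9, 62.5, 38.6)]
```

View pics/wrist6.png

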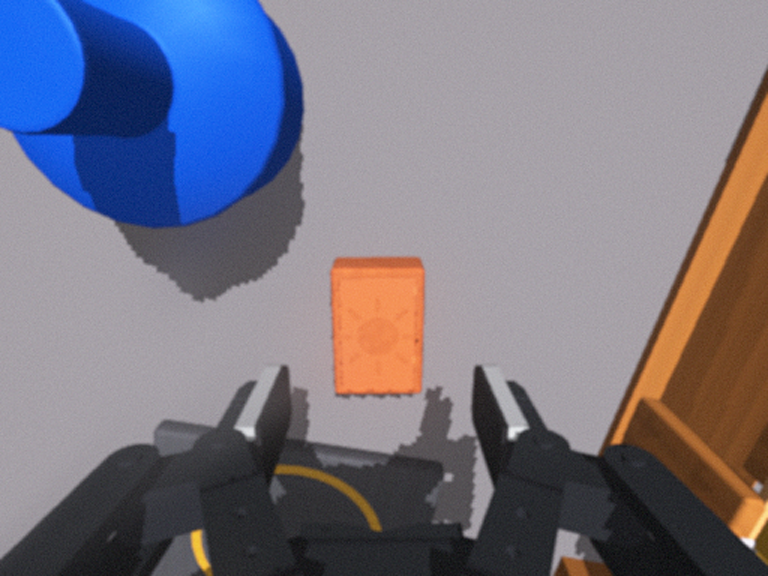

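Call:
apply_moves --motion '[[62,[0,-1,30],0],[62,[0,-1,52],0],[62,[0,-1,52],0],[45,[0,-1,52],0],[30,[0,-1,52],0],[30,[0,-1,52],0],[30,[0,-1,52],0],[30,[0,-1,52],0],[30,[0,-1,52],0]]' --newtons 50

```text
time_s: 7.3
eef_pos: [444.8, -8.4, 30.2]
ee_rot: [0.001, 0.609, 0.793, 0.001]
force: [-0.8, -0.5, 5.9]
width: 38.5
```

```bash
python3 - <<'E'
from h import *
c=cap('wrist','wrist7.png')
c=cap('side'); g=cv2.cvtColor(c['img'],cv2.COLOR_RGB2BGR)[150:270,210:330]; cv2.imwrite('pics/side7.png',cv2.resize(g,None,fx=5,fy=5,interpolation=cv2.INTER_CUBIC))
E
```

```text
(no output)
```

View pics/side7.png

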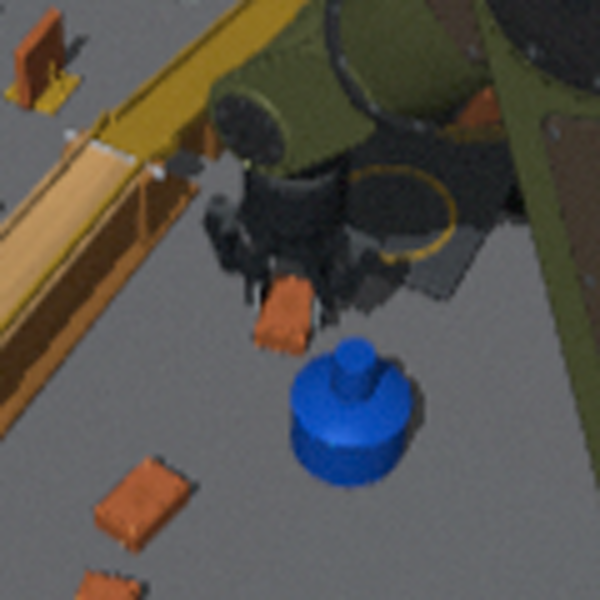

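View pics/wrist7.png

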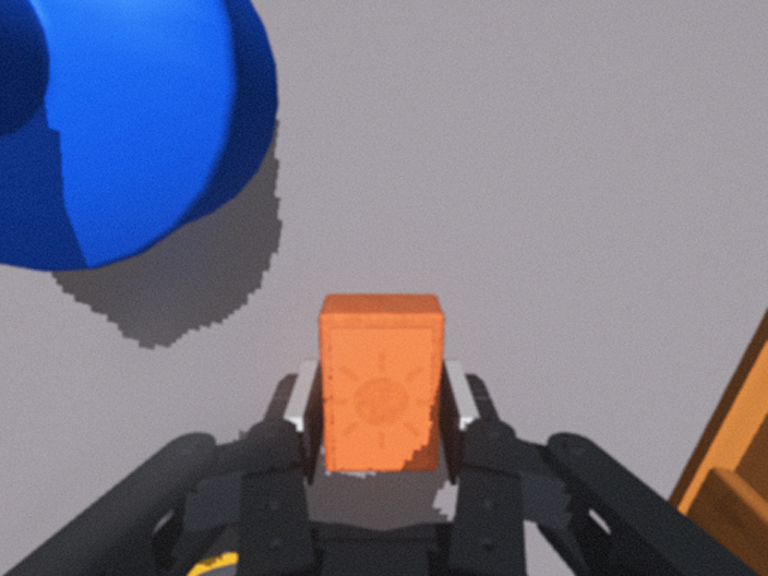

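```bash
cat >> h.py <<'E'
def quatR(q):
    from scipy.spatial.transform import Rotation as R
    return R.from_quat([q[1],q[2],q[3],q[0]]).as_matrix()
def pose():
    s=monitor.get_state(); return np.array(s['eef_pos']),quatR(s['ee_rot'])
def goto(target,c=None,yaw=None):
    """needed tool shift for world target; yaw= wanted world angle (deg) of tool y axis mod 180"""
    p,R=pose(); d=R.T@(np.array(target,float)-p); 
    y=np.degrees(np.arctan2(R[1,1],R[0,1])); print('shift',d.round(1),'yaw now',round(y,1),end=' ')
    if yaw is not None: print('turn',round(-((yaw-y+90)%180-90),1))
    else: print()
E
python3 - <<'E'
from h import *
c=cap('wrist'); p,R=pose()
print(p,R.round(3))
for dz in (0,5,10,15,19,25):
    print(dz,[(proj(c,p+R@np.array([11,s*20,dz]))*1.5).round(0) for s in (-1,1)])
E
```

```text
[444.82143872  -8.43932782  30.19057119] [[-0.259  0.966  0.003]
 [ 0.966  0.259 -0.   ]
 [-0.001  0.003 -1.   ]]
0 [array([312., 379.]), array([444., 380.])]
5 [array([315., 371.]), array([442., 372.])]
10 [array([317., 364.]), array([440., 364.])]
15 [array([319., 357.]), array([438., 357.])]
19 [array([320., 352.]), array([437., 352.])]
25 [array([322., 344.]), array([435., 344.])]
```

```bash
python3 - <<'E'
from h import *
c=cap('wrist'); p,R=pose()
for w,px in ((85.2,(238,378)),(62.2,(286,366)),(38.5,(318,361)),(29.1,(338,360))):
  print(w,px)
  for hw in (9,11): print([(dz,*(proj(c,p+R@np.array([hw,-w/2,dz]))*1.5).round(0)) for dz in (0,4,8,12,16,19)])
E
```

```text
85.2 (238, 378)
[(0, np.float64(238.0), np.float64(385.0)), (4, np.float64(242.0), np.float64(379.0)), (8, np.float64(246.0), np.float64(372.0)), (12, np.float64(249.0), np.float64(367.0)), (16, np.float64(252.0), np.float64(361.0)), (19, np.float64(255.0), np.float64(357.0))]
[(0, np.float64(238.0), np.float64(379.0)), (4, np.float64(242.0), np.float64(373.0)), (8, np.float64(245.0), np.float64(367.0)), (12, np.float64(249.0), np.float64(361.0)), (16, np.float64(252.0), np.float64(356.0)), (19, np.float64(254.0), np.float64(352.0))]
62.2 (286, 366)
[(0, np.float64(276.0), np.float64(385.0)), (4, np.float64(279.0), np.float64(379.0)), (8, np.float64(282.0), np.float64(372.0)), (12, np.float64(284.0), np.float64(367.0)), (16, np.float64(286.0), np.float64(361.0)), (19, np.float64(288.0), np.float64(357.0))]
[(0, np.float64(276.0), np.float64(379.0)), (4, np.float64(278.0), np.float64(373.0)), (8, np.float64(281.0), np.float64(367.0)), (12, np.float64(284.0), np.float64(361.0)), (16, np.float64(286.0), np.float64(356.0)), (19, np.float64(288.0), np.float64(352.0))]
38.5 (318, 361)
[(0,
[... 359 characters left out ...]
(318.0), np.float64(367.0)), (12, np.float64(320.0), np.float64(361.0)), (16, np.float64(321.0), np.float64(356.0)), (19, np.float64(322.0), np.float64(352.0))]
29.1 (338, 360)
[(0, np.float64(330.0), np.float64(385.0)), (4, np.float64(332.0), np.float64(379.0)), (8, np.float64(333.0), np.float64(373.0)), (12, np.float64(334.0), np.float64(367.0)), (16, np.float64(335.0), np.float64(361.0)), (19, np.float64(336.0), np.float64(357.0))]
[(0, np.float64(330.0), np.float64(379.0)), (4, np.float64(332.0), np.float64(373.0)), (8, np.float64(333.0), np.float64(367.0)), (12, np.float64(334.0), np.float64(361.0)), (16, np.float64(335.0), np.float64(356.0)), (19, np.float64(336.0), np.float64(352.0))]
```

Call:
apply_moves --motion '[[55,[0,0,0],0],[55,[0,0,0],0],[55,[0,0,4],0],[55,[0,0,4],0],[30,[0,0,4],0],[30,[0,0,4],0],[30,[0,0,4],0],[30,[0,0,4],0],[30,[0,0,4],0],[30,[0,0,4],0]]' --newtons 50

```text
time_s: 8.5
eef_pos: [443.8, -8.3, 24.4]
ee_rot: [0.0, 0.609, 0.793, 0.0]
force: [-1.3, -0.2, 5.6]
width: 39.2
```

Call:
apply_moves --motion '[[30,[0,0,-20],0],[30,[0,0,-60],0],[30,[0,0,-110],0],[30,[0,0,-155],0],[30,[0,0,-175],0],[30,[0,0,-175],0],[30,[0,0,-175],0]]'

```text
time_s: 9.2
eef_pos: [443.4, -8.2, 198.5]
ee_rot: [-0.0, 0.609, 0.793, -0.0]
force: [-0.1, -0.2, -2.1]
width: 39.0
```

```bash
python3 - <<'E'
from h import *
print(pose()[0], monitor.get_state()['width'])
c=cap('wrist','wrist8.png');np.savez('pics/w8.npz',**c)
E
```

```text
[443.40927197  -8.24104265 198.45261579] 39.04010033765196
```

View pics/wrist8.png

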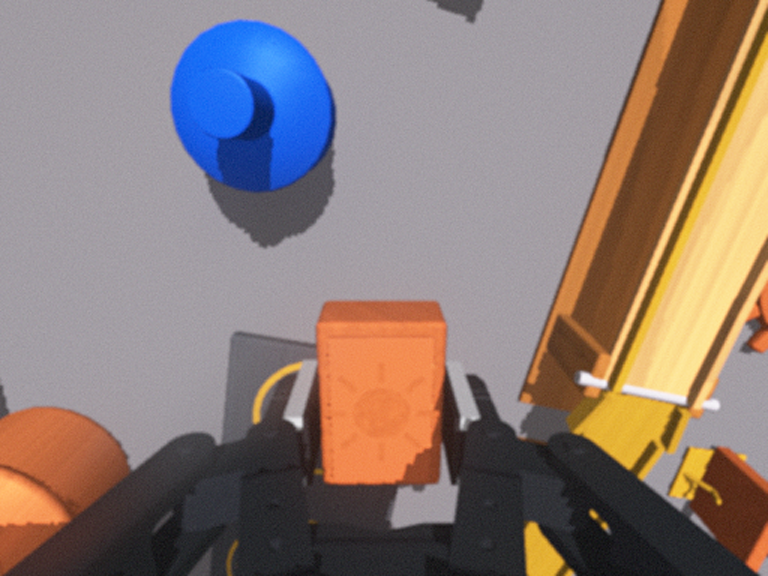

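```bash
python3 - <<'E'
from h import *
goto([608,190,230],yaw=2.9)
E
```

```text
shift [148.8 210.5 -32.5] yaw now 15.0 turn 12.1
```

Call:
apply_moves --motion '[[30,[30,30,-32],6],[30,[50,65,-32],12.1],[30,[75,100,-32],12.1],[30,[100,135,-32],12.1],[30,[125,170,-32],12.1],[30,[149,205,-32],12.1],[30,[149,210.5,-32],12.1],[30,[149,210.5,-32],12.1],[30,[149,210.5,-32],12.1]]'

```text
time_s: 10.15
eef_pos: [608.0, 189.4, 229.9]
ee_rot: [-0.001, 0.689, 0.725, -0.001]
force: [0.6, -0.2, -0.4]
width: 38.8
```

```bash
python3 - <<'E'
from h import *
print(pose()[0], monitor.get_state()['width'])
c=cap('wrist','wrist9.png');np.savez('pics/w9.npz',**c)
E
```

```text
[607.9553642  189.41796531 229.94021706] 38.84077379147128
```

View pics/wrist9.png

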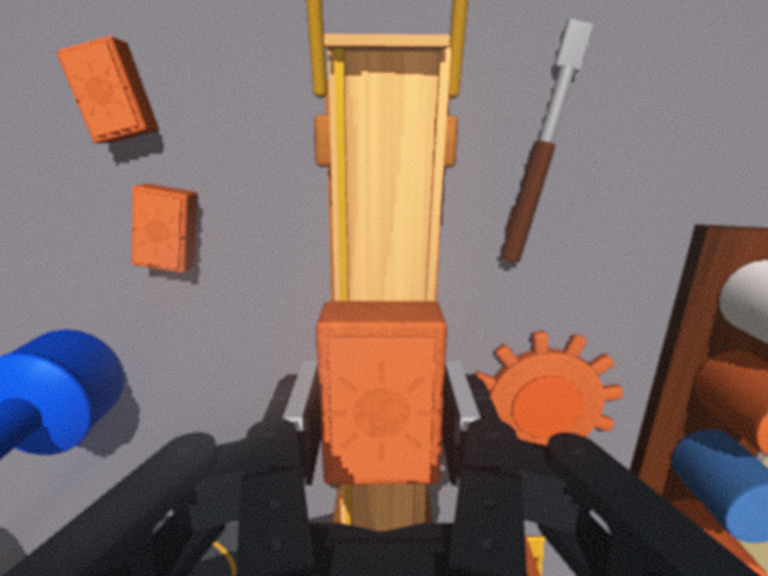

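```bash
python3 - <<'E'
from h import *
c=dict(np.load('pics/w9.npz'))
g=cv2.cvtColor(c['img'],cv2.COLOR_RGB2BGR)[15:205,200:320];cv2.imwrite('pics/crop9.png',cv2.resize(g,None,fx=5,fy=3.1,interpolation=cv2.INTER_CUBIC))
for v in (60,110,160,190):
    print(v,[tuple(int(t) for t in c['img'][v,u]) for u in range(218,236,1)])
    print('  R',[tuple(int(t) for t in c['img'][v,u]) for u in range(282,302,1)])
E
```

```text
60 [(175, 115, 57), (220, 155, 91), (235, 178, 109), (238, 188, 123), (238, 191, 113), (233, 185, 83), (233, 184, 64), (233, 185, 55), (232, 184, 53), (235, 188, 53), (222, 171, 50), (200, 148, 62), (201, 148, 83), (222, 168, 102), (230, 174, 111), (235, 184, 114), (238, 190, 115), (242, 198, 124)]
  R [(246, 207, 128), (246, 204, 129), (246, 204, 132), (245, 203, 131), (243, 197, 125), (242, 199, 127), (242, 197, 125), (241, 196, 121), (234, 184, 117), (214, 161, 100), (217, 161, 96), (238, 189, 118), (248, 208, 135), (247, 204, 129), (248, 209, 135), (245, 203, 126), (233, 182, 103), (206, 155, 70), (190, 141, 51), (189, 136, 42)]
110 [(123, 84, 57), (131, 85, 47), (173, 118, 73), (224, 166, 105), (241, 192, 123), (237, 190, 116), (231, 177, 86), (228, 180, 66), (225, 172, 52), (227, 174, 55), (229, 177, 51), (216, 167, 52), (199, 149, 66), (200, 153, 84), (219, 162, 100), (228, 172, 109), (229, 178, 113), (228, 174, 104)]
  R [(245, 201, 128), (241, 194, 118), (241, 195, 125), (240, 191, 121), (239, 192, 119), (233, 178, 112), (208, 155, 97), (213, 155, 99), (236, 183, 115), (243,
[... 758 characters left out ...]
43), (147, 142, 139), (151, 141, 145), (151, 144, 147)]
190 [(153, 144, 146), (148, 132, 132), (153, 119, 104), (173, 116, 79), (192, 128, 71), (227, 171, 105), (231, 179, 114), (231, 176, 110), (225, 172, 86), (220, 166, 66), (219, 166, 58), (222, 170, 59), (213, 158, 56), (198, 149, 63), (198, 147, 86), (221, 165, 102), (229, 172, 108), (233, 180, 109)]
  R [(230, 177, 110), (216, 163, 103), (199, 149, 89), (220, 164, 101), (232, 178, 114), (237, 188, 123), (232, 180, 113), (227, 165, 102), (203, 144, 93), (173, 132, 104), (155, 132, 127), (148, 138, 136), (148, 139, 137), (146, 133, 137), (152, 139, 141), (152, 138, 144), (146, 135, 140), (143, 132, 133), (148, 138, 140), (144, 137, 140)]
```

View pics/crop9.png

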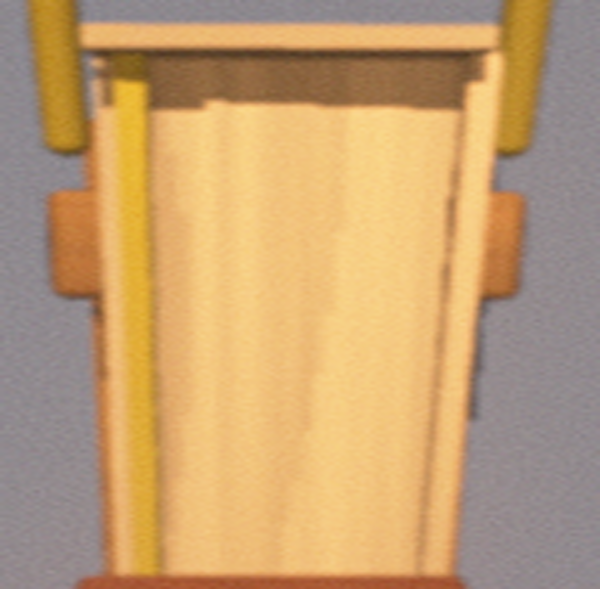

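```bash
python3 - <<'E'
from h import *
c=dict(np.load('pics/w9.npz'))
L=np.array([onz(c,u,v,84)[:2] for u,v in [(228.3,60),(229.5,110),(230.7,160),(231,190)]])
R_=np.array([onz(c,u,v,84)[:2] for u,v in [(292.3,60),(289.8,110),(286.8,160),(285,190)]])
print(L.round(1),R_.round(1))
d=L[0]-L[-1]; d/=np.linalg.norm(d); print('rail ang',np.degrees(np.arctan2(d[1],d[0])), 'right ang',np.degrees(np.arctan2(*(R_[0]-R_[-1])[::-1])))
n=np.array([d[1],-d[0]])
print('gap',(R_-L[0])@n)
# end wall top edge z=92 inner/outer
print('endwall',onz(c,200+290/5,15+48/3.1,92),onz(c,200+290/5,15+25/3.1,92), 'handle ends?')
p,R=pose(); print('tool yaw',np.degrees(np.arctan2(R[1,1],R[0,1])))
E
```

```text
[[582.3 293.8]
 [584.3 254.6]
 [586.5 211.3]
 [587.5 183. ]] [[634.2 296.5]
 [635.7 257.2]
 [636.8 213.9]
 [637.5 185.6]]
rail ang 92.71095409316935 right ang 91.71132197432179
gap [52.02636013 51.60392946 50.68815633 50.09098171]
endwall [605.18952234 315.10190142  92.        ] [604.90918838 320.1531182   92.        ] handle ends?
tool yaw 2.853681021186815
```

```bash
cat >> h.py <<'E'
O=np.array([621.6,-31.5,76.]); LY=np.array([-.0472,.9989,0]); LX=np.array([.9989,.0472,0])
def lane(x,y,z): return O+x*LX+y*LY+np.array([0,0,z])
E
python3 - <<'E'
from h import *
print(lane(1,270,0))
goto(lane(1,270,25.5),yaw=2.7)
E
```

```text
[609.8549 238.2502  76.    ]
shift [ 48.9   4.5 129.1] yaw now 2.9 turn 0.2
```

Call:
apply_moves --motion '[[30,[25,3,40],0.2],[30,[49,4.5,80],0.2],[30,[49,4.5,105],0.2],[30,[49,4.5,118],0.2],[30,[49,4.5,125],0.2],[30,[49,4.5,129],0.2],[30,[49,4.5,129],0.2]]'

```text
time_s: 10.9
eef_pos: [610.9, 238.9, 103.2]
ee_rot: [0.0, 0.691, 0.723, 0.001]
force: [0.6, 0.7, -0.6]
width: 38.7
```

```bash
python3 - <<'E'
from h import *
print(pose()[0], monitor.get_state()['force'])
c=cap('wrist','wrist10.png')
c=cap('scene'); g=cv2.cvtColor(c['img'],cv2.COLOR_RGB2BGR)[120:270,270:420]; cv2.imwrite('pics/scene10.png',cv2.resize(g,None,fx=4,fy=4,interpolation=cv2.INTER_CUBIC))
E
```

```text
[610.87245674 238.87646646 103.17653694] [ 0.60306861  0.69526559 -0.64507162]
```

View pics/wrist10.png

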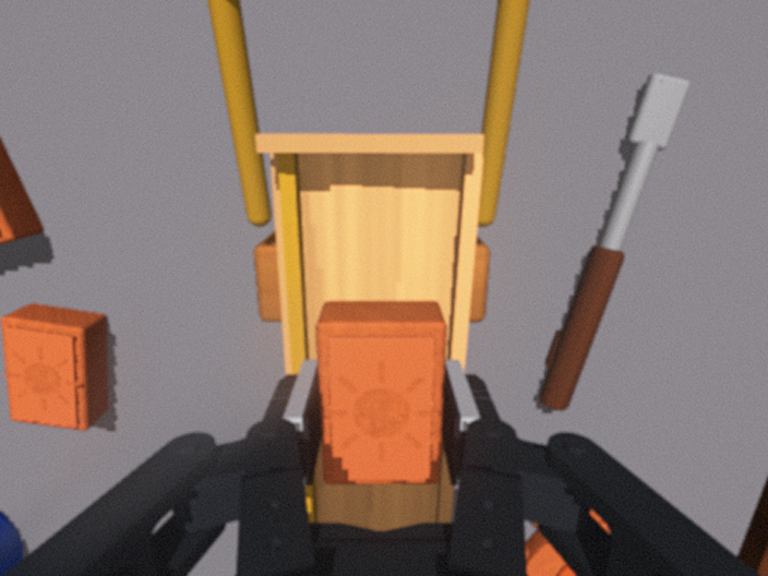

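View pics/scene10.png

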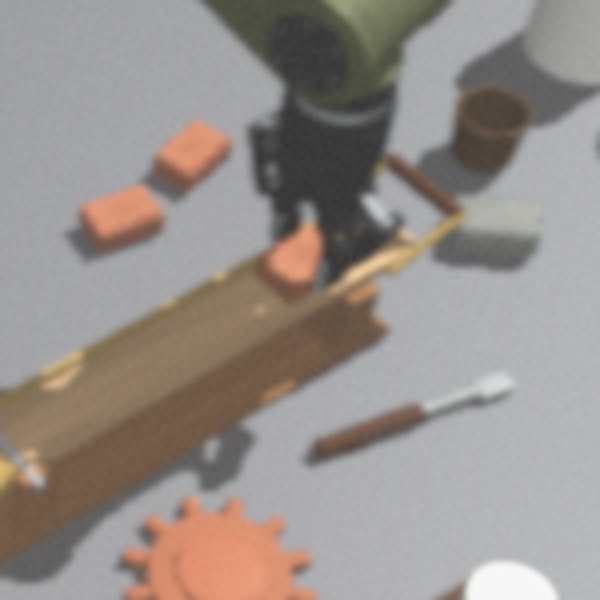

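Call:
apply_moves --motion '[[30,[0,0,1],0],[30,[0,0,1],0],[30,[0,0,1],0]]'

```text
time_s: 11.3
eef_pos: [610.7, 239.3, 101.7]
ee_rot: [0.0, 0.69, 0.724, 0.0]
force: [0.2, -0.2, 1.7]
width: 38.7
```

Call:
apply_moves --motion '[[45,[0,0,0.5],0],[50,[0,0,0.5],0],[52,[0,0,0.5],0],[52,[0,0,-20],0],[52,[0,0,-60],0],[60,[0,0,-100],0],[85,[0,0,-120],0],[85,[0,0,-120],0],[85,[0,0,-120],0]]'

```text
time_s: 12.2
eef_pos: [610.4, 239.3, 220.8]
ee_rot: [-0.0, 0.69, 0.724, -0.0]
force: [-0.3, 0.2, -0.9]
width: 85.2
```

```bash
python3 - <<'E'
from h import *
print(pose()[0])
c=cap('wrist','wrist11.png');np.savez('pics/w11.npz',**c); tiles(c); print('lane tile',tiles(c,z=100,show=False))
E
```

```text
[610.3576964  239.26336787 220.83454209]
[(446.3, 202.0, 82.2, 64.2, 38.4), (417.3, 291.4, -73.7, 58.6, 39.1)]
lane tile [(611.3, 238.8, -85.8, 67.5, 40.5)]
```

View pics/wrist11.png

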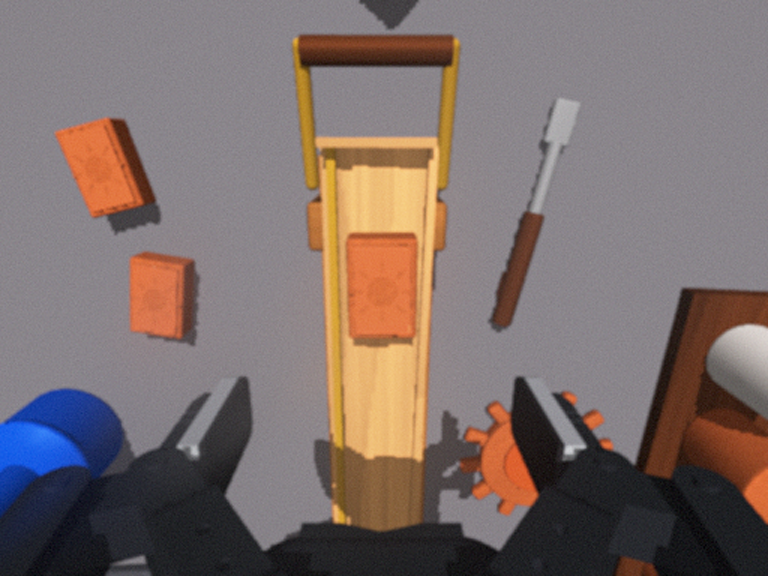

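```bash
python3 - <<'E'
from h import *
c=dict(np.load('pics/w11.npz'))
print('handle',onz(c,378/1.5,51/1.5,98), onz(c,300/1.5,51/1.5,98),onz(c,455/1.5,51/1.5,98))
goto([446,178,170],yaw=-6)
E
```

```text
handle [603.96403431 359.9448386   98.        ] [566.28514895 358.13301504  98.        ] [641.14996662 361.73295807  98.        ]
shift [ -53.4 -166.8   50.3] yaw now 2.7 turn 8.7
```

Call:
apply_moves --motion '[[85,[-10,-40,0],0],[85,[-20,-80,0],4],[85,[-35,-120,20],8.7],[85,[-53,-160,40],8.7],[85,[-53,-167,50],8.7],[85,[-53,-167,50],8.7],[85,[-53,-167,50],8.7]]'

```text
time_s: 12.95
eef_pos: [447.1, 178.9, 171.5]
ee_rot: [0.0, 0.743, 0.669, 0.0]
force: [-0.3, 0.2, 0.1]
width: 85.0
```

```bash
python3 - <<'E'
from h import *
print(pose()[0])
c=cap('wrist','wrist12.png');np.savez('pics/w12.npz',**c); tiles(c); tiles(c,vmin=215)
E
```

```text
[447.13196307 178.85941191 171.50656292]
[(444.1, 199.6, 83.2, 60.4, 39.1), (415.9, 290.8, -73.5, 58.4, 39.3)]
[(443.8, 199.8, 83.5, 56.5, 37.0), (415.5, 291.3, -73.7, 57.1, 37.2)]
```

View pics/wrist12.png

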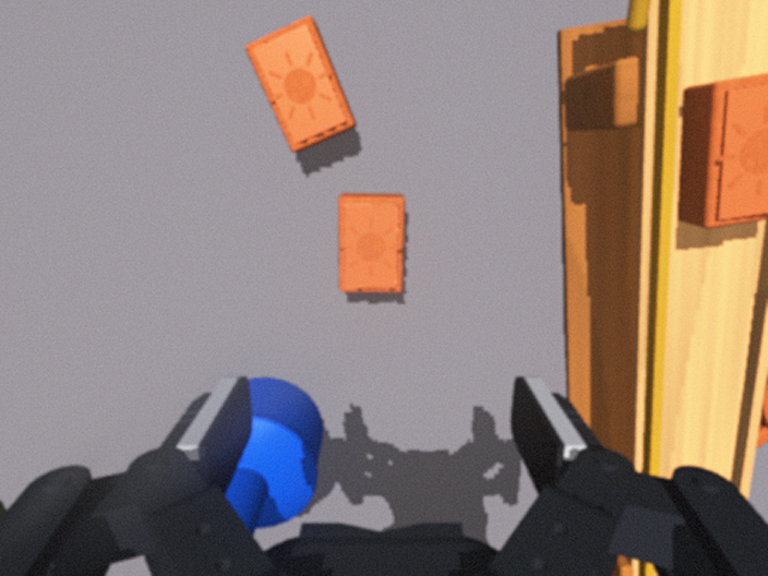

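```bash
python3 - <<'E'
from h import *
goto([444,199.6,25],yaw=-6.7)
E
```

```text
shift [ 20.1  -5.6 146.7] yaw now -6.0 turn 0.7
```

Call:
apply_moves --motion '[[62,[20,-5.6,40],0.7],[62,[20,-5.6,85],0.7],[62,[20,-5.6,120],0.7],[62,[20,-5.6,140],0.7],[62,[20,-5.6,147],0.7],[62,[20,-5.6,147],0.7],[30,[20,-5.6,147],0.7],[30,[20,-5.6,147],0.7],[30,[20,-5.6,147],0.7],[30,[20,-5.6,147],0.7],[30,[20,-5.6,147],0.7],[30,[20,-5.6,147],0.7]]' --newtons 50

```text
time_s: 14.2
eef_pos: [443.7, 199.3, 25.8]
ee_rot: [0.001, 0.747, 0.665, 0.001]
force: [0.3, -0.6, 7.2]
width: 38.7
```

```bash
python3 - <<'E'
from h import *
print(pose()[0])
c=cap('wrist','wrist13.png');np.savez('pics/w13.npz',**c)
E
```

```text
[443.71331762 199.31498272  25.78181778]
```

View pics/wrist13.png

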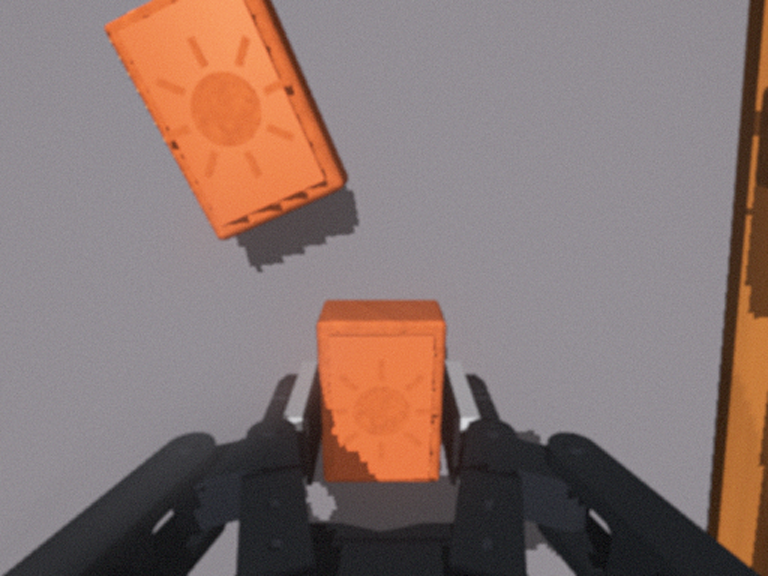

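Call:
apply_moves --motion '[[30,[0,0,-20],0],[30,[0,0,-60],0],[30,[0,0,-110],0],[30,[0,0,-150],0],[30,[0,0,-160],0],[30,[0,0,-160],0]]'

```text
time_s: 14.85
eef_pos: [443.2, 199.2, 186.0]
ee_rot: [0.001, 0.747, 0.665, 0.002]
force: [-0.3, -0.5, -1.3]
width: 39.1
```

```bash
python3 - <<'E'
from h import *
print(pose()[0],monitor.get_state()['width'])
goto(lane(1,180,80),yaw=2.7)
E
```

```text
[443.20804533 199.15728329 186.04860952] 39.08728620196971
shift [-30.6 175.6  30.6] yaw now -6.7 turn -9.4
```

Call:
apply_moves --motion '[[30,[-5,30,0],-5],[30,[-10,70,0],-9.4],[30,[-20,110,0],-9.4],[30,[-28,150,0],-9.4],[30,[-30.6,172,10],-9.4],[30,[-30.6,175.6,25],-9.4],[30,[-30.6,175.6,30],-9.4],[30,[-30.6,175.6,30],-9.4],[30,[-30.6,175.6,30],-9.4]]'

```text
time_s: 15.75
eef_pos: [612.9, 148.6, 154.5]
ee_rot: [-0.0, 0.69, 0.724, -0.0]
force: [1.1, -0.1, -0.4]
width: 38.7
```

```bash
python3 - <<'E'
from h import *
print(pose()[0],monitor.get_state()['width'])
goto(lane(1,180,26),yaw=2.7)
c=cap('wrist','wrist14.png');np.savez('pics/w14.npz',**c)
E
```

```text
[612.91976267 148.56551764 154.47787379] 38.67756451543344
shift [-0.3  1.2 52.5] yaw now 2.7 turn 0.0
```

View pics/wrist14.png

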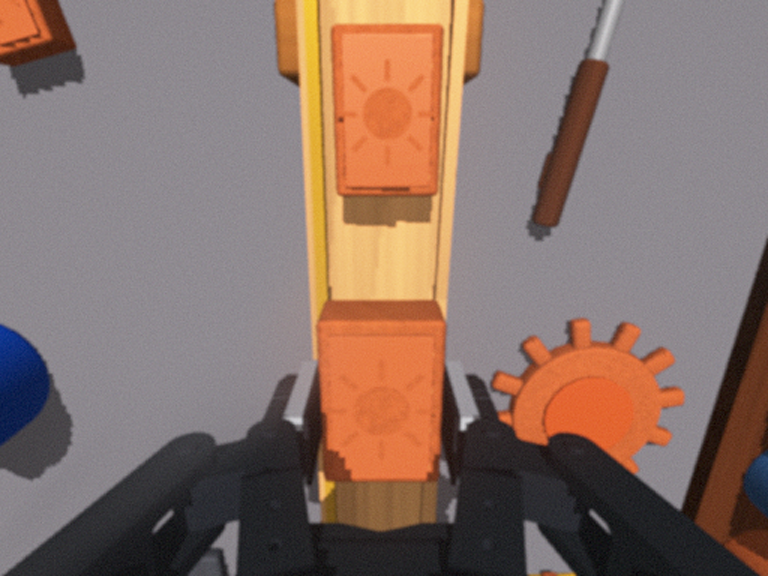

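Call:
apply_moves --motion '[[30,[0,1,25],0],[30,[0,1,42],0],[30,[0,1,50],0],[30,[0,1,52.5],0],[30,[0,1,53],0],[30,[0,1,53],0]]'

```text
time_s: 16.4
eef_pos: [614.9, 148.3, 102.3]
ee_rot: [0.0, 0.69, 0.724, 0.001]
force: [-0.4, -0.3, -1.2]
width: 38.5
```

Call:
apply_moves --motion '[[30,[0,-0.5,1],0],[30,[0,-0.5,1],0],[45,[0,-0.5,1],0],[50,[0,-0.5,1],0],[52,[0,-0.5,1],0],[52,[0,-0.5,-20],0],[52,[0,-0.5,-60],0],[60,[0,-0.5,-100],0],[85,[0,-0.5,-120],0],[85,[0,-0.5,-120],0],[85,[0,-0.5,-120],0]]'

```text
time_s: 17.5
eef_pos: [613.9, 148.1, 220.8]
ee_rot: [-0.0, 0.69, 0.724, -0.0]
force: [0.7, -0.4, -0.7]
width: 85.1
```

```bash
python3 - <<'E'
from h import *
print(pose()[0])
c=cap('wrist','wrist15.png'); print('lane tile',tiles(c,z=100,show=False))
goto([410,265,180],yaw=16)
E
```

```text
[613.87091228 148.10766351 220.79653178]
lane tile [(615.7, 147.8, -87.8, 67.7, 40.8), (611.4, 237.1, -86.2, 60.3, 40.3)]
shift [ 126.4 -197.8   40.3] yaw now 2.7 turn -13.3
```

View pics/wrist15.png

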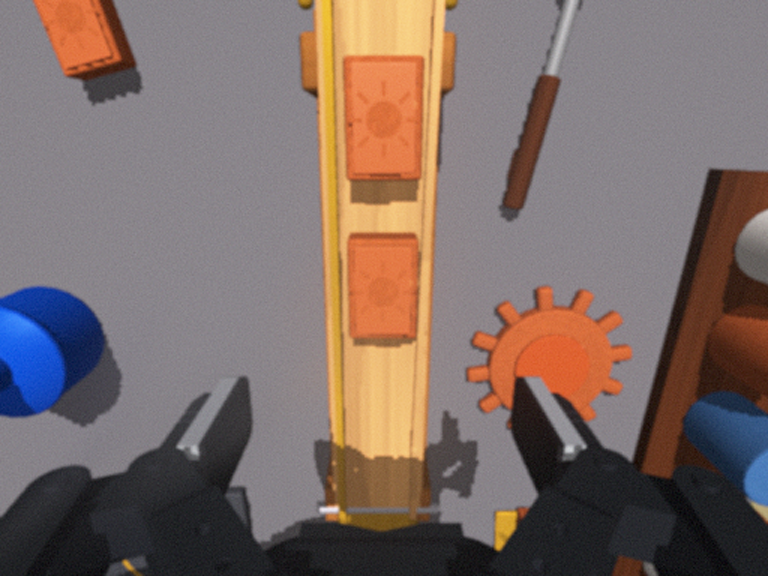

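Two tiles are in the lane at image (383,118) and (382,288). The third is at the upper left, (80,30).

Call:
apply_moves --motion '[[85,[25,-40,0],-5],[85,[50,-80,0],-10],[85,[75,-120,20],-13.3],[85,[100,-160,30],-13.3],[85,[126,-195,40],-13.3],[85,[126,-198,40],-13.3],[85,[126,-198,40],-13.3],[85,[126,-198,40],-13.3]]'

```text
time_s: 18.35
eef_pos: [410.9, 264.3, 181.0]
ee_rot: [-0.0, 0.602, 0.798, -0.0]
force: [-0.5, -0.9, -0.5]
width: 85.1
```

```bash
python3 - <<'E'
from h import *
print(pose()[0])
c=cap('wrist','wrist16.png');t=tiles(c)
b=[q for q in t if abs(q[0]-416)<60 and abs(q[1]-291)<80][0]
goto([b[0],b[1],25],yaw=(b[2]+90+90)%180-90)
E
```

```text
[410.91592158 264.2826472  180.96513069]
[(414.5, 292.5, -73.6, 60.0, 39.1)]
shift [ 26.3  11.1 156.1] yaw now 15.9 turn -0.5
```

View pics/wrist16.png

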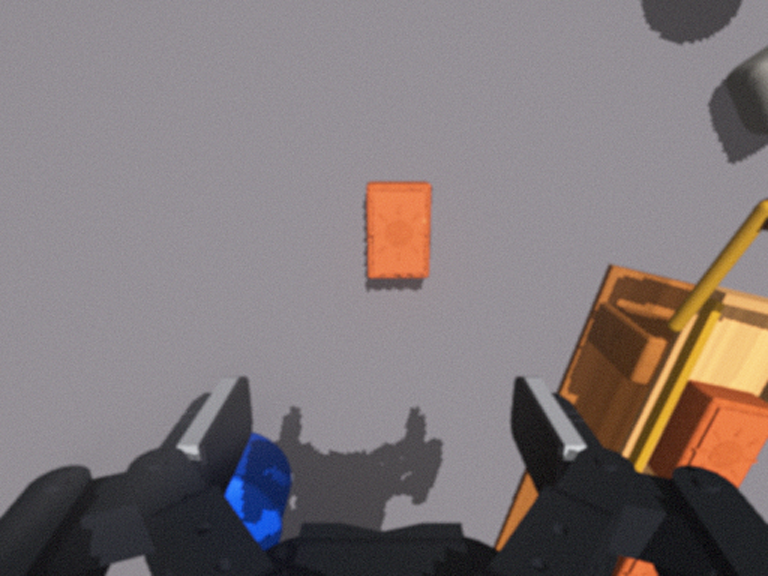

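Call:
apply_moves --motion '[[62,[26,11,40],-0.5],[62,[26,11,85],-0.5],[62,[26,11,125],-0.5],[62,[26,11,149],-0.5],[62,[26,11,156],-0.5],[62,[26,11,156],-0.5],[30,[26,11,156],-0.5],[30,[26,11,156],-0.5],[30,[26,11,156],-0.5],[30,[26,11,156],-0.5],[30,[26,11,156],-0.5],[30,[26,11,156],-0.5]]' --newtons 50

```text
time_s: 19.6
eef_pos: [414.7, 293.1, 27.0]
ee_rot: [0.001, 0.598, 0.801, 0.001]
force: [-0.1, -1.6, 7.5]
width: 38.8
```

Call:
apply_moves --motion '[[30,[0,0,-20],0],[30,[0,0,-60],0],[30,[0,0,-110],0],[30,[0,0,-150],0],[30,[0,0,-160],0],[30,[0,0,-160],0]]'

```text
time_s: 20.2
eef_pos: [414.2, 292.9, 187.2]
ee_rot: [0.001, 0.598, 0.801, 0.002]
force: [-0.3, 0.2, -2.3]
width: 39.0
```

```bash
python3 - <<'E'
from h import *
print(pose()[0],monitor.get_state()['width'])
goto(lane(1,90,80),yaw=2.7)
c=cap('wrist','wrist17.png')
E
```

```text
[414.17922452 292.92873111 187.19148397] 38.951098677691576
shift [-282.8  129.    31.4] yaw now 16.5 turn 13.8
```

View pics/wrist17.png

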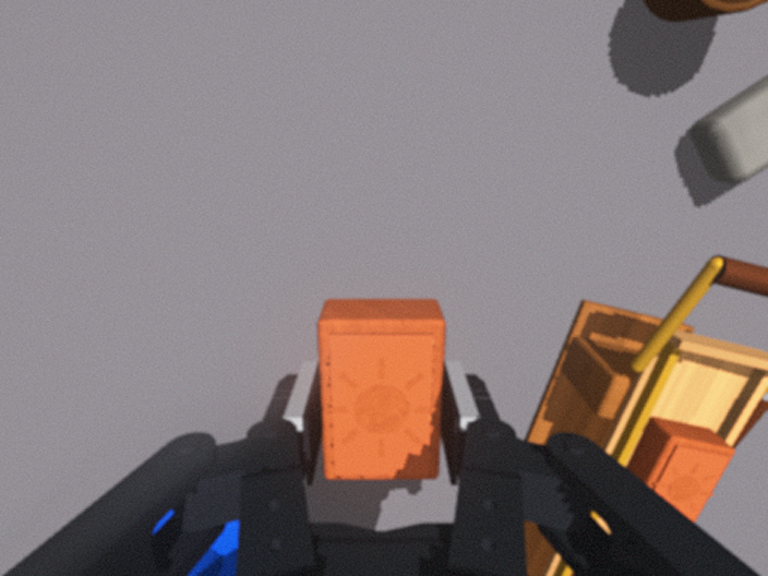

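Call:
apply_moves --motion '[[30,[-40,18,0],5],[30,[-80,36,0],10],[30,[-120,55,0],13.8],[30,[-160,73,0],13.8],[30,[-200,91,0],13.8],[30,[-240,110,0],13.8],[30,[-275,125,0],13.8],[30,[-282.8,129,15],13.8],[30,[-282.8,129,30],13.8],[30,[-282.8,129,30],13.8],[30,[-282.8,129,30],13.8]]'

```text
time_s: 21.35
eef_pos: [616.9, 59.3, 154.4]
ee_rot: [-0.001, 0.69, 0.724, -0.001]
force: [0.5, -0.2, 0.3]
width: 38.5
```

```bash
python3 - <<'E'
from h import *
print(pose()[0],monitor.get_state()['width'])
goto(lane(0.5,90,27),yaw=2.7)
c=cap('wrist','wrist18.png'); print('lane tile',tiles(c,z=100,show=False))
E
```

```text
[616.85534584  59.30936403 154.41718448] 38.54300160495767
shift [-0.9  1.1 51.4] yaw now 2.8 turn 0.1
lane tile [(615.7, 146.5, -87.3, 58.8, 40.1)]
```

View pics/wrist18.png

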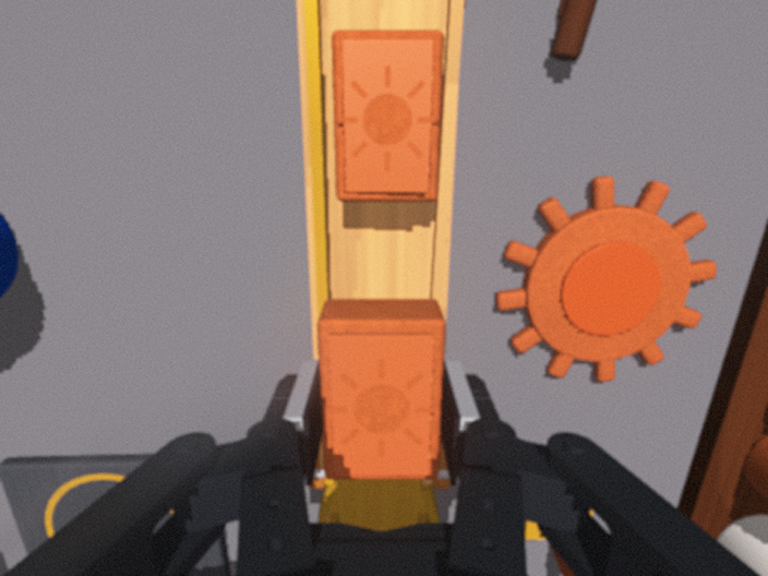

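Call:
apply_moves --motion '[[30,[0,0,25],0],[30,[0,0,42],0],[30,[0,0,50],0],[30,[0,0,51.5],0],[30,[0,0,51.5],0],[30,[0,0,51.5],0]]'

```text
time_s: 22.0
eef_pos: [618.2, 58.3, 104.9]
ee_rot: [0.001, 0.69, 0.724, 0.001]
force: [0.3, 0.1, -1.5]
width: 38.7
```

Call:
apply_moves --motion '[[30,[0,-0.5,2],0],[30,[0,-0.5,2],0],[30,[0,-0.5,2],0]]'

```text
time_s: 22.3
eef_pos: [617.8, 58.2, 103.0]
ee_rot: [0.001, 0.69, 0.724, 0.001]
force: [0.3, -0.6, 5.4]
width: 38.8
```

```bash
python3 - <<'E'
from h import *
print(pose()[0],monitor.get_state()['force'])
c=cap('wrist','wrist19.png')
E
```

```text
[617.84369924  58.19215424 103.00211307] [ 0.30065736 -0.60558939  5.41509412]
```

View pics/wrist19.png

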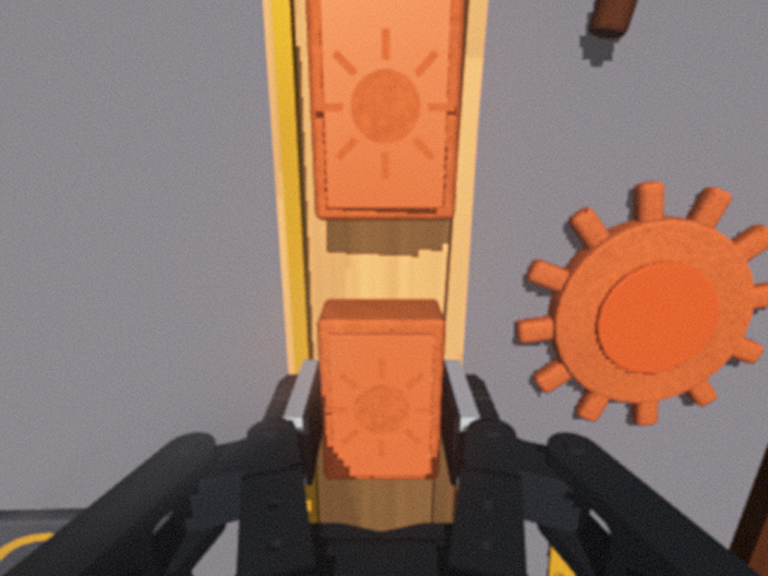

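Call:
apply_moves --motion '[[45,[0,0,0],0],[50,[0,0,0],0],[52,[0,0,0],0],[52,[0,0,-20],0],[52,[0,0,-60],0],[60,[0,0,-100],0],[85,[0,0,-150],0],[85,[40,0,-180],0],[85,[40,0,-180],0],[85,[40,0,-180],0]]'

```text
time_s: 23.35
eef_pos: [615.2, 98.6, 281.6]
ee_rot: [0.0, 0.69, 0.724, 0.0]
force: [0.2, 0.3, -1.0]
width: 84.9
```

```bash
python3 - <<'E'
from h import *
print(pose()[0])
c=cap('wrist','wrist20.png'); print('lane tile',tiles(c,z=100,show=False))
for q in tiles(c,z=100,show=False):
    d=np.array([q[0],q[1],76])-O; print(d@LX,d@LY)
c=cap('scene','scene20.png');c=cap('side','side20.png')
E
```

```text
[615.21581891  98.5753845  281.64054789]
lane tile [(618.7, 58.3, -87.2, 69.2, 41.2), (871.4, 104.7, -58.1, 72.8, 32.3), (615.9, 142.4, -87.2, 69.2, 41.3), (611.7, 231.2, -87.2, 49.0, 40.3)]
1.3417500000000224 89.8381
255.95385999999996 124.25962
2.5143499999999546 173.97775000000001
2.510330000000022 262.87831
```

View pics/wrist20.png

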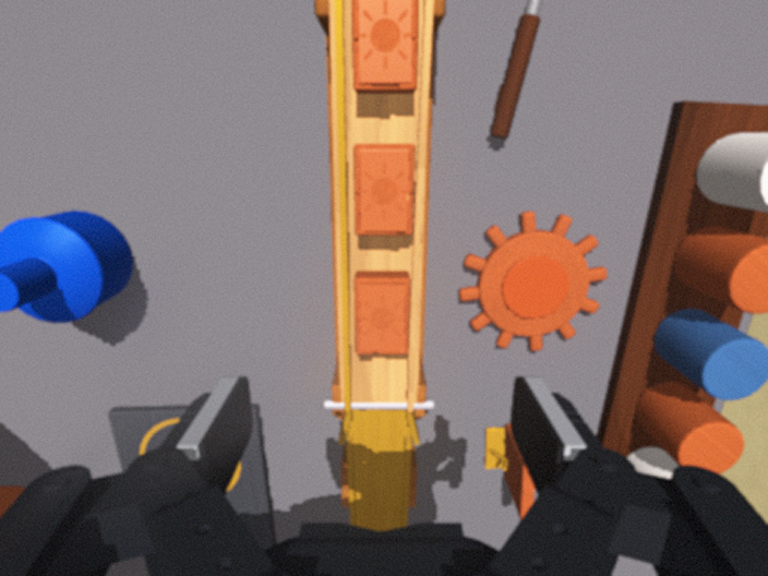

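View pics/scene20.png

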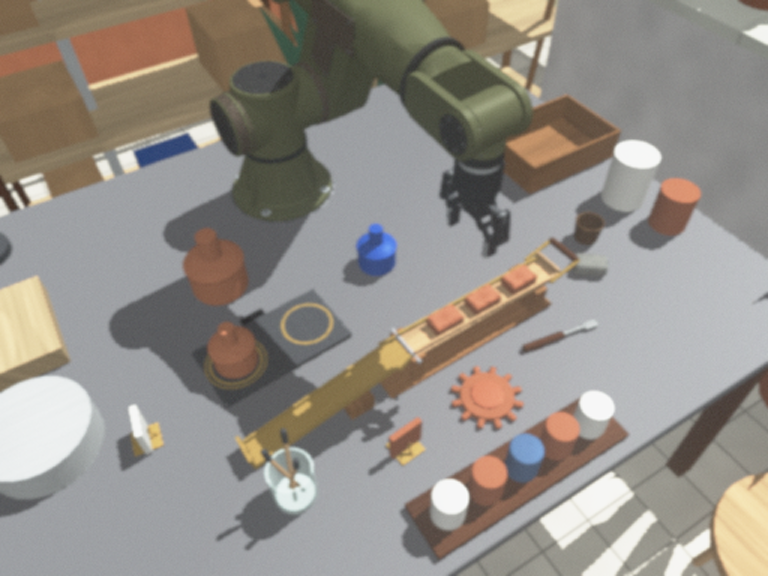

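View pics/side20.png

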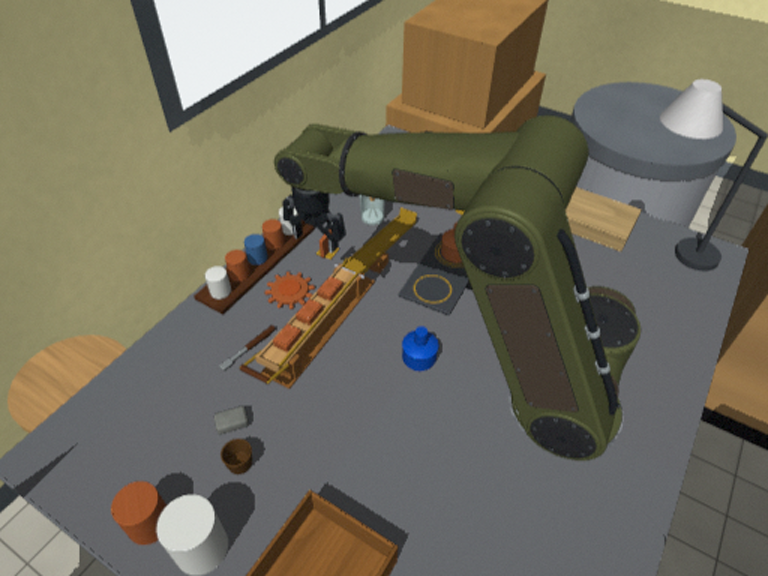

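```bash
python3 - <<'E'
from h import *
s=monitor.get_state(); print(s['qpos'].round(2))
hb=lane(0,392,20); print('handle model',hb,'seen 604,360')
goto([604,360,180],yaw=92.7)
E
```

```text
[ 0.1   0.45  1.25 -0.    1.45  0.05]
handle model [603.0976 360.0688  96.    ] seen 604,360
shift [262.9   1.4 100.1] yaw now 2.7 turn 90.0
```

Call:
apply_moves --motion '[[45,[25,0,10],-8],[45,[50,0,20],-16],[45,[75,0,30],-24],[45,[100,0,40],-32],[45,[130,0,50],-40],[45,[160,0,50],-48],[45,[190,0,60],-56],[45,[220,0,70],-64],[45,[245,1,80],-72],[45,[263,1.4,90],-80],[45,[263,1.4,100],-88],[45,[263,1.4,100],-90]]'

```text
time_s: 24.7
eef_pos: [603.8, 360.3, 178.3]
ee_rot: [-0.002, -0.026, 1.0, -0.001]
force: [0.4, 0.1, -0.2]
width: 44.9
```

```bash
python3 - <<'E'
from h import *
print(pose()[0]); goto([603.5,360,96],yaw=92.7)
c=cap('wrist','wrist21.png');np.savez('pics/w21.npz',**c)
E
```

```text
[603.78256405 360.30961552 178.2717745 ]
shift [-0.1 -0.1 82.3] yaw now 93.0 turn 0.3
```

View pics/wrist21.png

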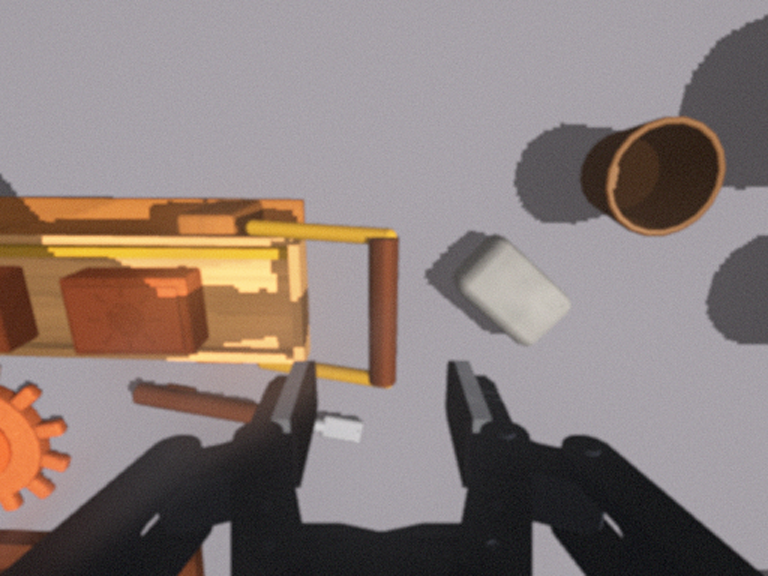

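```bash
python3 - <<'E'
from h import *
c=dict(np.load('pics/w21.npz'))
print(onz(c,383/1.5,312/1.5,100),onz(c,384/1.5,238/1.5,100),onz(c,383/1.5,386/1.5,100))
E
```

```text
[601.03057039 360.8743033  100.        ] [565.64093951 359.37810426 100.        ] [640.4054613  363.03812545 100.        ]
```

Call:
apply_moves --motion '[[42,[0,0,30],0],[42,[0,0,60],0],[42,[0,0,76],0],[42,[0,0,82],0],[42,[0,0,82],0],[42,[0,0,82],0]]'

```text
time_s: 25.35
eef_pos: [604.9, 361.0, 101.2]
ee_rot: [0.001, -0.023, 1.0, 0.0]
force: [-0.3, -0.4, 0.1]
width: 41.9
```

```bash
python3 - <<'E'
from h import *
print(pose()[0])
c=cap('wrist','wrist22.png')
c=cap('scene'); g=cv2.cvtColor(c['img'],cv2.COLOR_RGB2BGR)[90:240,300:450]; cv2.imwrite('pics/scene22.png',cv2.resize(g,None,fx=4,fy=4,interpolation=cv2.INTER_CUBIC))
E
```

```text
[604.92928165 361.04577446 101.23174079]
```

View pics/wrist22.png

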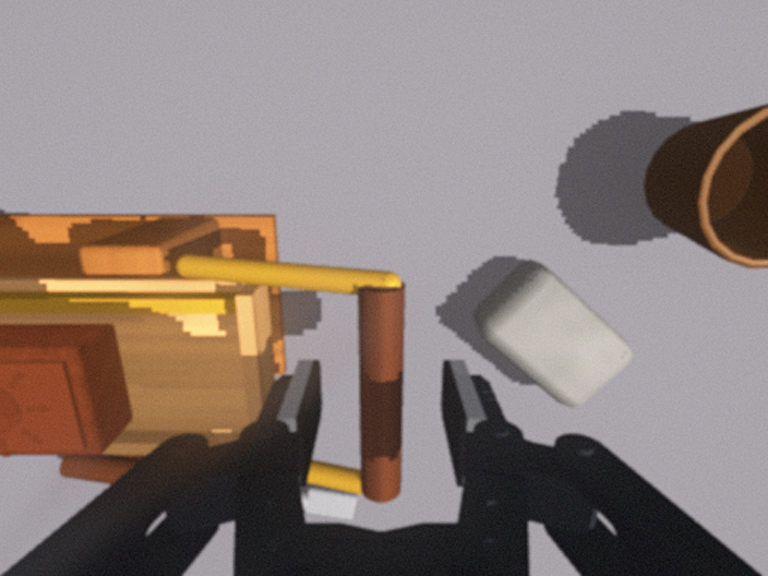

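View pics/scene22.png

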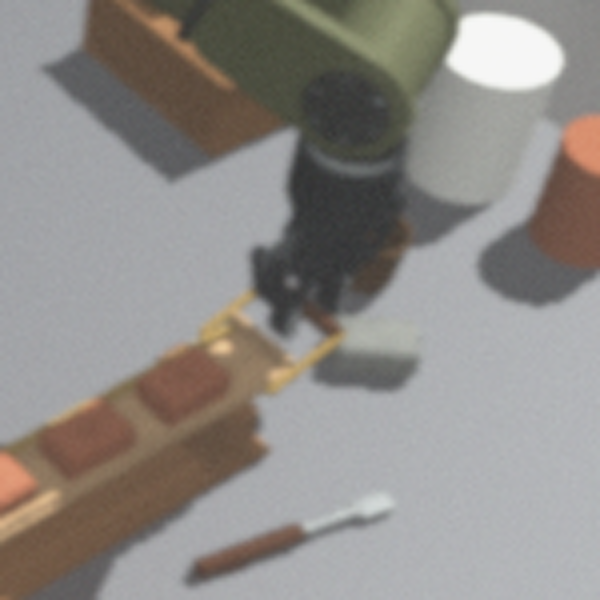

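Call:
apply_moves --motion '[[42,[0,0,4],0],[42,[0,0,4],0],[25,[0,0,4],0],[5,[0,0,4],0],[5,[0,0,4],0],[5,[0,0,4],0],[5,[0,0,4],0],[5,[0,0,4],0],[5,[0,0,4],0]]' --newtons 35

```text
time_s: 26.35
eef_pos: [604.4, 360.9, 96.0]
ee_rot: [0.0, -0.024, 1.0, 0.0]
force: [-2.1, -0.4, 3.0]
width: 12.8
```

Call:
apply_moves --motion '[[5,[0,-0.3,5],0],[5,[0,-0.7,-10],0],[5,[0,-1.5,-20],0],[5,[0,-2.6,-29],0],[5,[0,-4,-39],0],[5,[0,-5.5,-48],0],[5,[0,-7.4,-58],0],[5,[0,-7.4,-58],0]]'

```text
time_s: 27.15
eef_pos: [605.2, 353.5, 154.6]
ee_rot: [0.001, -0.023, 1.0, 0.0]
force: [6.4, 3.3, -3.2]
width: 12.7
```

```bash
python3 - <<'E'
from h import *
print(pose()[0],monitor.get_state()['force'])
c=cap('scene','scene23.png'); c=cap('wrist','wrist23.png')
E
```

```text
[605.20678804 353.51737916 154.59776782] [ 6.40232998  3.33542696 -3.21181223]
```

View pics/scene23.png

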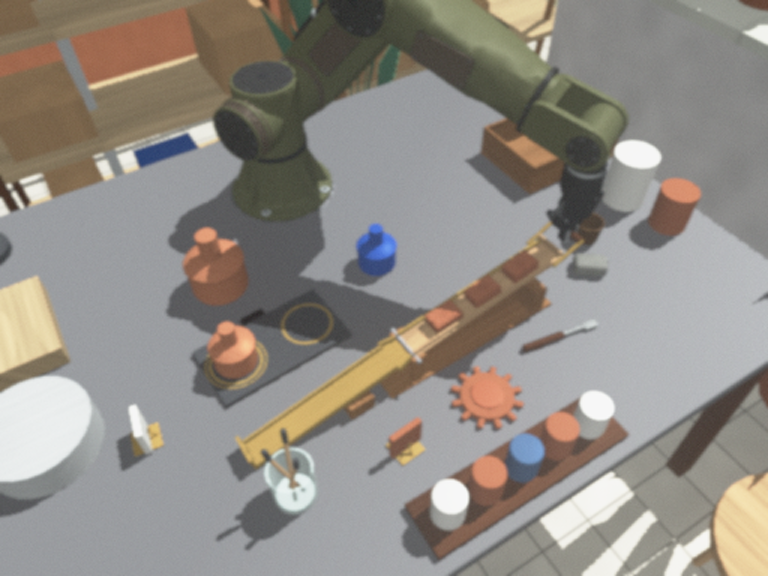

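View pics/wrist23.png

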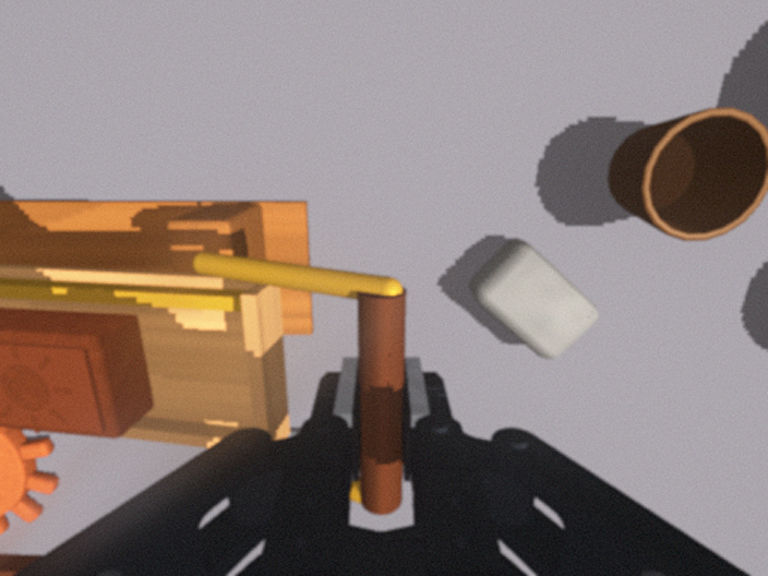

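Call:
apply_moves --motion '[[5,[0,-1,-5],0],[5,[0,-2,-9.5],0],[5,[0,-3.2,-14],0],[5,[0,-4.4,-19],0],[5,[0,-4.4,-19],0],[5,[0,-4.4,-19],0],[5,[0,-4.4,-19],0],[5,[0,-4.4,-19],0],[5,[0,-4.4,-19],0],[5,[0,-4.4,-19],0]]'

```text
time_s: 28.25
eef_pos: [605.4, 349.6, 172.1]
ee_rot: [0.001, -0.024, 1.0, 0.001]
force: [9.1, 5.6, -3.3]
width: 13.0
```

```bash
python3 - <<'E'
from h import *
print(pose()[0])
c=cap('scene'); g=cv2.cvtColor(c['img'],cv2.COLOR_RGB2BGR)[140:340,140:400]; cv2.imwrite('pics/scene24.png',cv2.resize(g,None,fx=3,fy=3,interpolation=cv2.INTER_CUBIC))
E
```

```text
[605.35101323 349.59530575 172.13776069]
```

View pics/scene24.png

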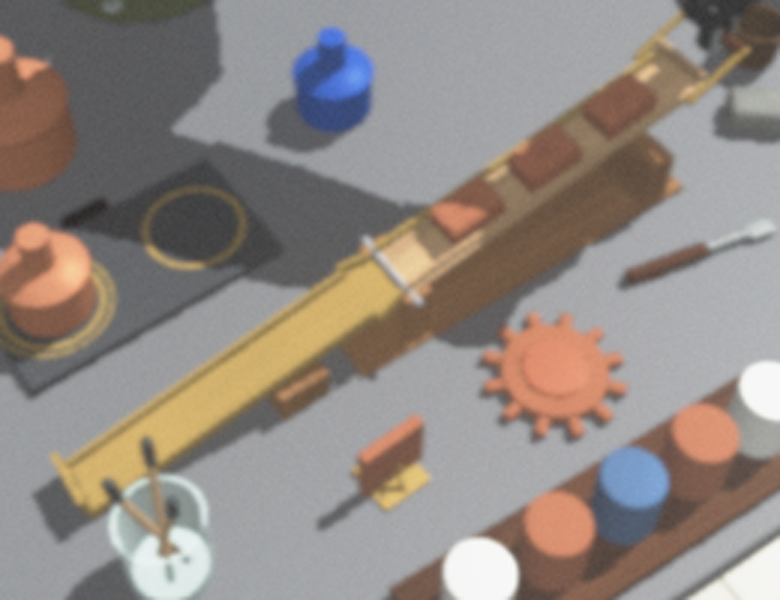

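Call:
apply_moves --motion '[[5,[0,-1.2,-5],0],[5,[0,-2.5,-9.5],0],[5,[0,-3.8,-14],0],[5,[0,-5.3,-19],0],[5,[0,-5.3,-19],0],[5,[0,-5.3,-19],0],[5,[0,-5.3,-19],0]]'

```text
time_s: 29.0
eef_pos: [605.6, 344.4, 191.2]
ee_rot: [0.001, -0.024, 1.0, 0.001]
force: [8.2, 5.8, -2.5]
width: 12.5
```

```bash
python3 - <<'E'
from h import *
print(pose()[0],monitor.get_state()['force'])
c=cap('scene'); g=cv2.cvtColor(c['img'],cv2.COLOR_RGB2BGR)[140:340,140:400]; cv2.imwrite('pics/scene25.png',cv2.resize(g,None,fx=3,fy=3,interpolation=cv2.INTER_CUBIC))
E
```

```text
[605.57912993 344.38429111 191.23461172] [ 8.1966332   5.84569767 -2.47534258]
```

View pics/scene25.png

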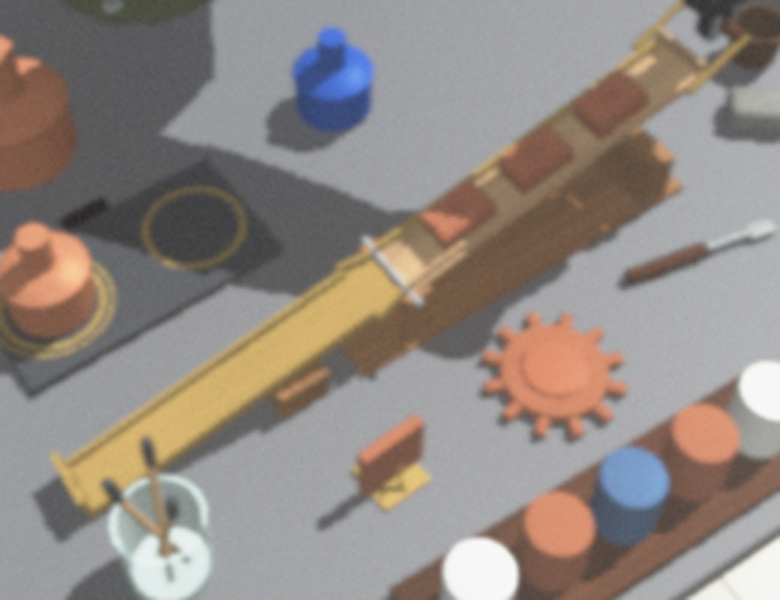

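```bash
python3 - <<'E'
from h import *
c=cap('wrist','wrist26.png'); c=cap('side','side26.png')
E
```

```text
(no output)
```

View pics/wrist26.png

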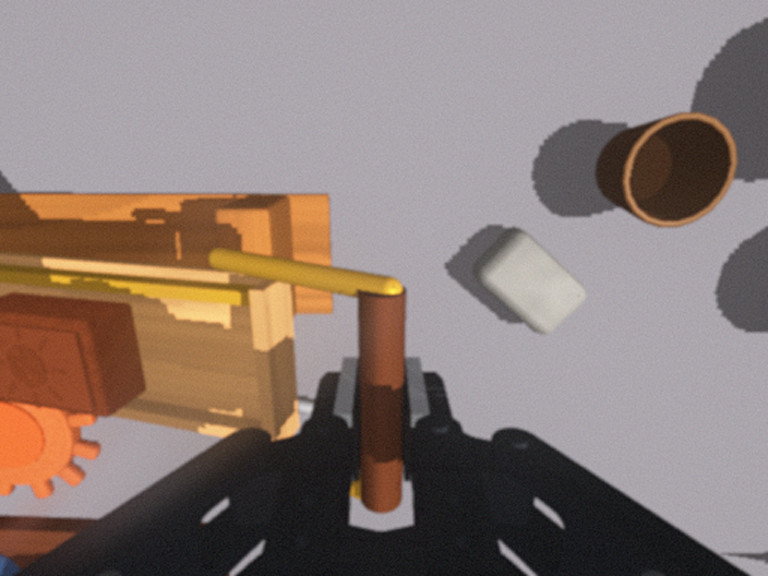

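View pics/side26.png

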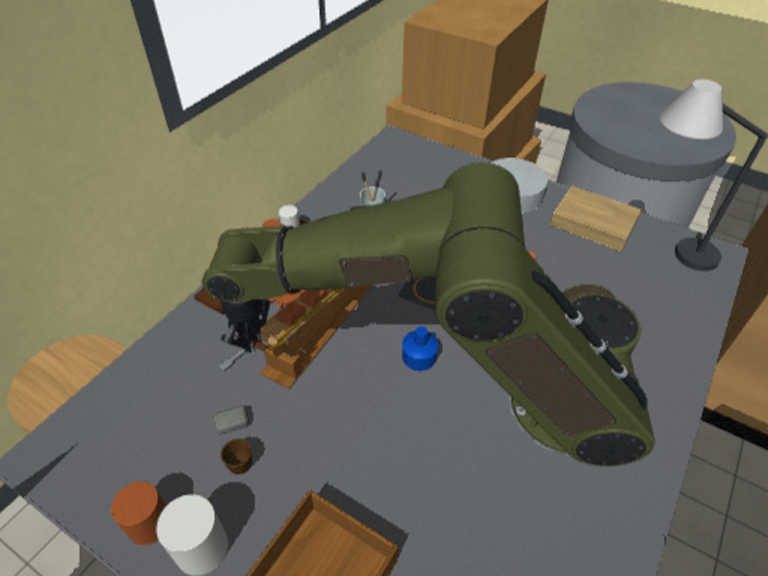

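Call:
apply_moves --motion '[[5,[0,-1.5,-5],0],[5,[0,-3,-9.5],0],[5,[0,-4.6,-14],0],[5,[0,-6.3,-18.5],0],[5,[0,-6.3,-18.5],0],[5,[0,-6.3,-18.5],0],[5,[0,-6.3,-18.5],0],[5,[0,-6.3,-18.5],0]]'

```text
time_s: 29.95
eef_pos: [605.9, 338.3, 209.9]
ee_rot: [0.001, -0.024, 1.0, 0.001]
force: [8.0, 6.4, -1.5]
width: 12.4
```

```bash
python3 - <<'E'
from h import *
print(pose()[0],monitor.get_state()['force'])
c=cap('scene'); g=cv2.cvtColor(c['img'],cv2.COLOR_RGB2BGR)[140:340,140:400]; cv2.imwrite('pics/scene27.png',cv2.resize(g,None,fx=3,fy=3,interpolation=cv2.INTER_CUBIC))
E
```

```text
[605.86921134 338.29028132 209.92776168] [ 8.00345282  6.44296424 -1.51196478]
```

View pics/scene27.png

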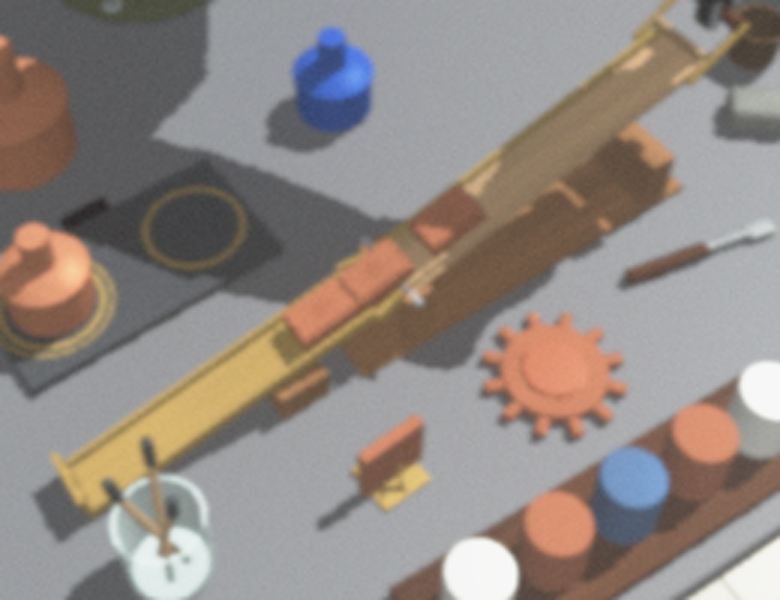

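Call:
apply_moves --motion '[[5,[0,0,0],0],[5,[0,0,0],0],[5,[0,0,0],0],[5,[0,0,0],0],[5,[0,-3.5,-9],0],[5,[0,-7.3,-18.3],0],[5,[0,-11.2,-27.2],0],[5,[0,-15.3,-36.2],0],[5,[0,-15.3,-36.2],0],[5,[0,-15.3,-36.2],0],[5,[0,-15.3,-36.2],0],[5,[0,-15.3,-36.2],0]]'

```text
time_s: 31.2
eef_pos: [606.5, 323.4, 246.2]
ee_rot: [0.001, -0.024, 1.0, 0.001]
force: [8.5, 9.1, 1.0]
width: 12.9
```

```bash
python3 - <<'E'
from h import *
print(pose()[0],monitor.get_state()['force'])
c=cap('scene'); g=cv2.cvtColor(c['img'],cv2.COLOR_RGB2BGR)[140:340,140:400]; cv2.imwrite('pics/scene28.png',cv2.resize(g,None,fx=3,fy=3,interpolation=cv2.INTER_CUBIC))
E
```

```text
[606.50822318 323.38582794 246.24198504] [8.49913996 9.06260319 1.01201807]
```

View pics/scene28.png

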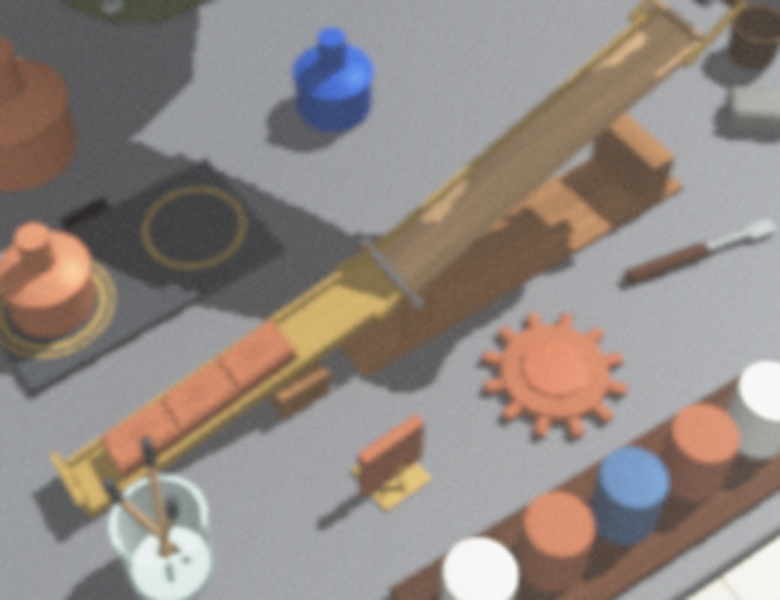

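Call:
apply_moves --motion '[[5,[0,4,9],0],[5,[0,8,17.9],0],[5,[0,11.7,27],0],[5,[0,15.3,36.2],0],[5,[0,18.5,45.4],0],[5,[0,21.6,54.7],0],[5,[0,24.3,64.1],0],[5,[0,26.9,73.6],0],[5,[0,29.2,83.1],0],[5,[0,31.3,92.7],0],[5,[0,34.7,112.1],0],[5,[0,34.7,112.1],0]]'

```text
time_s: 32.45
eef_pos: [604.9, 357.5, 131.5]
ee_rot: [0.0, -0.024, 1.0, 0.0]
force: [9.5, 5.8, -0.4]
width: 12.9
```

Call:
apply_moves --motion '[[5,[0,1.3,10],0],[5,[0,2.5,19.4],0],[5,[0,3.3,29],0],[5,[0,4,36],0],[5,[0,4,38],0],[5,[0,4,38],0],[5,[0,4,38],0]]'

```text
time_s: 33.15
eef_pos: [604.5, 360.9, 96.1]
ee_rot: [0.0, -0.024, 1.0, 0.0]
force: [4.8, 0.5, 2.5]
width: 12.8
```

Tray down. Now I'll release, rise and retreat.

Call:
apply_moves --motion '[[25,[0,0,0],0],[42,[0,0,0],0],[42,[0,0,0],0],[42,[0,0,0],0],[42,[0,0,-20],0],[42,[0,0,-60],0],[42,[0,0,-110],0],[42,[0,0,-155],0],[42,[30,0,-165],0],[42,[30,0,-165],0],[42,[30,0,-165],0]]'

```text
time_s: 34.25
eef_pos: [574.2, 359.5, 261.5]
ee_rot: [0.0, -0.024, 1.0, -0.0]
force: [-0.3, 0.5, -0.5]
width: 42.0
```

```bash
python3 - <<'E'
from h import *
print(pose()[0],monitor.get_state()['force'])
c=cap('scene','scene30.png');np.savez('pics/s30.npz',**c); c=cap('wrist','wrist30.png'); c=cap('side','side30.png')
goto([540,-120,330],yaw=5)
E
```

```text
[574.15877299 359.49323158 261.47081616] [-0.29885239  0.45935179 -0.45243716]
shift [  57.2 -477.2  -69.4] yaw now 92.7 turn 87.7
```

View pics/scene30.png

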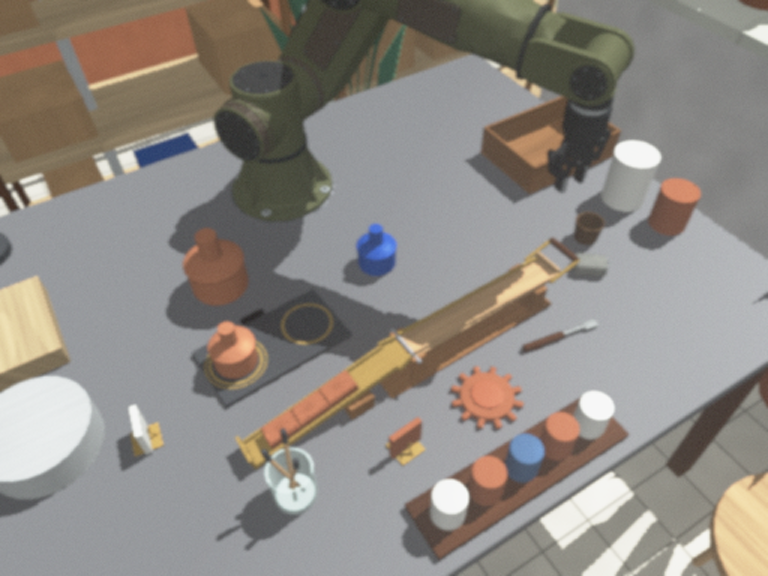

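View pics/wrist30.png

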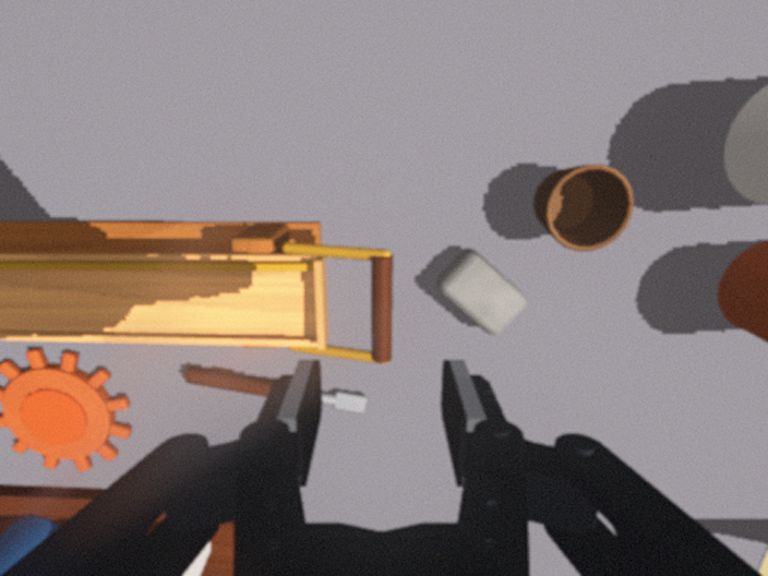

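Call:
apply_moves --motion '[[42,[5,-45,-20],8],[42,[10,-90,-40],16],[42,[15,-135,-69],24],[42,[22,-180,-69],32],[42,[28,-225,-69],40],[42,[34,-270,-69],48],[42,[40,-315,-69],56],[42,[46,-360,-69],64],[42,[50,-405,-69],72],[42,[55,-445,-69],80],[42,[57,-477,-69],87.7],[42,[57,-477,-69],87.7]]'

```text
time_s: 35.6
eef_pos: [539.8, -123.4, 329.4]
ee_rot: [-0.001, 0.679, 0.734, -0.001]
force: [0.8, -0.1, -0.6]
width: 41.9
```

```bash
python3 - <<'E'
from h import *
print(pose()[0],monitor.get_state()['dq'].round(3))
c=cap('wrist','wrist31.png');np.savez('pics/w31.npz',**c); c=cap('side','side31.png');np.savez('pics/d31.npz',**c)
E
```

```text
[ 539.78202809 -123.39895376  329.36126609] [ 0.072 -0.014  0.016  0.015  0.001 -0.077]
```

View pics/wrist31.png

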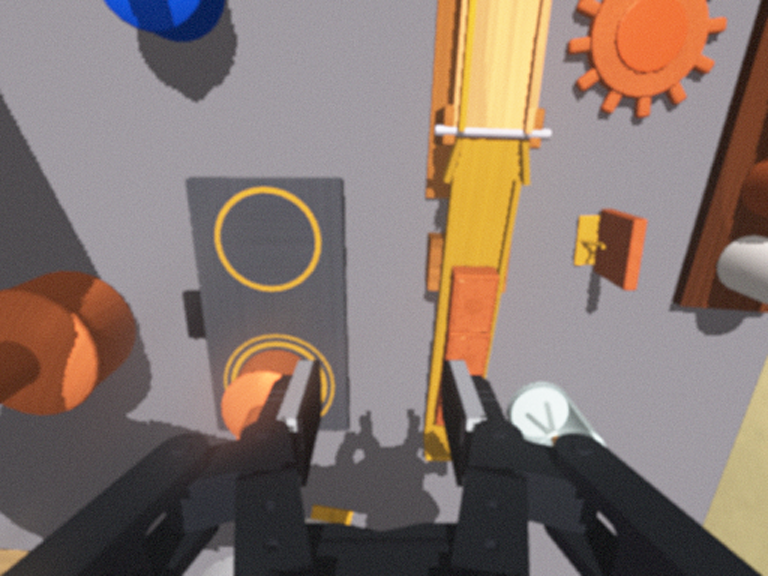

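View pics/side31.png

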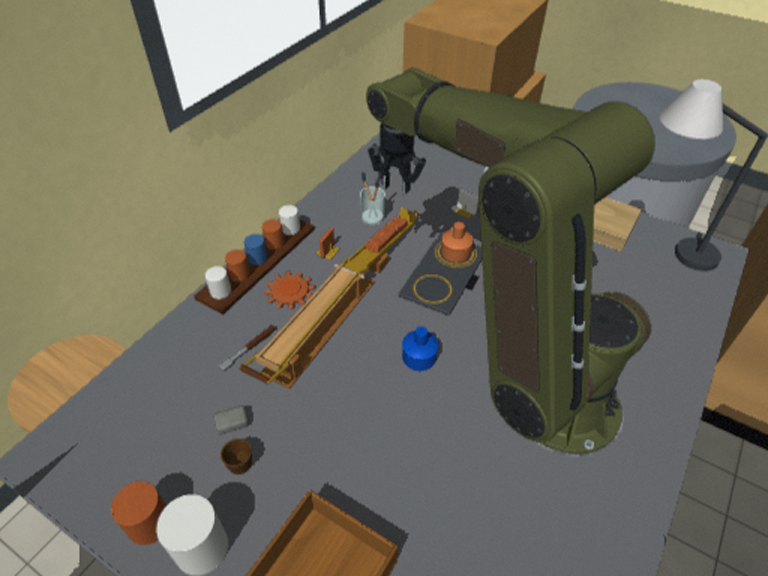

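```bash
python3 - <<'E'
from h import *
c=dict(np.load('pics/w31.npz'))
z=lambda y:72+y*np.sin(.19)
def ch(x,y,h): return np.array([O[0],O[1],72])+x*LX+y*np.cos(.19)*LY+np.array([0,0,y*np.sin(.19)])+h*np.array([0,0,np.cos(.19)])+h*np.sin(.19)*(-LY)
for x in (-20,20): print('expected upper edge, middle joints',[(proj(c,ch(x,y,24))*1.5).round(0) for y in (-147,-207,-267)])
print('pot knob',onz(c,245/1.5,397/1.5,118))
E
```

```text
expected upper edge, middle joints [array([452., 307.]), array([445., 360.]), array([439., 407.])]
expected upper edge, middle joints [array([496., 309.]), array([486., 362.]), array([478., 408.])]
pot knob [ 436.78544827 -256.67662197  118.        ]
```

```bash
python3 - <<'E'
from h import *
c=dict(np.load('pics/w31.npz')); g=cv2.cvtColor(c['img'],cv2.COLOR_RGB2BGR)[160:310,250:370]; cv2.imwrite('pics/crop31.png',cv2.resize(g,None,fx=4,fy=4,interpolation=cv2.INTER_CUBIC))
c=dict(np.load('pics/s30.npz')); g=cv2.cvtColor(c['img'],cv2.COLOR_RGB2BGR)[230:320,130:260]; cv2.imwrite('pics/crop30.png',cv2.resize(g,None,fx=6,fy=6,interpolation=cv2.INTER_CUBIC))
E
```

```text
(no output)
```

View pics/crop31.png

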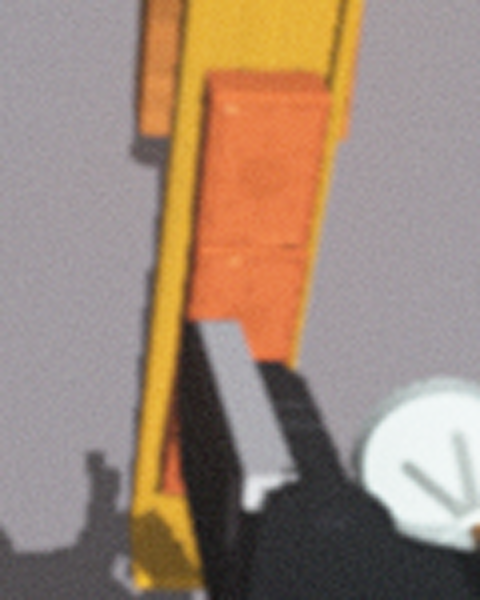

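View pics/crop30.png

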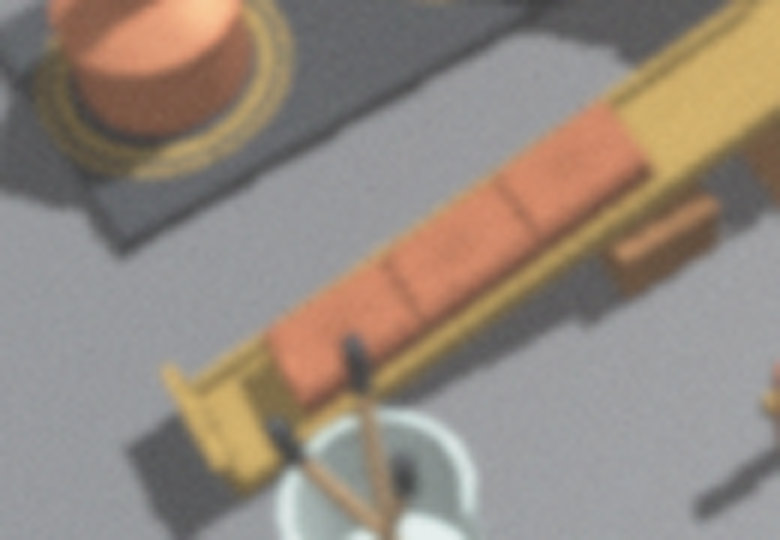

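Call:
apply_moves --motion '[[60,[-40,0,0],0],[60,[-80,0,0],0],[60,[-120,0,0],0],[60,[-150,0,0],0],[60,[-150,0,0],0],[60,[-150,0,0],0],[60,[-150,0,0],0],[60,[-150,0,0],0]]'

```text
time_s: 36.5
eef_pos: [553.3, -267.9, 330.6]
ee_rot: [0.0, 0.675, 0.738, 0.0]
force: [0.6, -0.6, -0.3]
width: 59.9
```

```bash
python3 - <<'E'
from h import *
print(pose()[0],monitor.get_state()['dq'].round(3))
c=cap('wrist','wrist32.png');np.savez('pics/w32.npz',**c); c=cap('scene','scene32.png');np.savez('pics/s32.npz',**c)
a=dict(np.load('pics/s30.npz'))['img'][240:330,150:260].astype(int);b=c['img'][240:330,150:260].astype(int)
print(np.abs(a-b).mean())
c=dict(np.load('pics/w32.npz'))
def ch(x,y,h): return np.array([O[0],O[1],72])+x*LX+y*np.cos(.19)*LY+np.array([0,0,y*np.sin(.19)])+h*np.array([0,0,np.cos(.19)])+h*np.sin(.19)*(-LY)
for y in (-112,-147,-172,-232,-292,-327): print(y,[(proj(c,ch(x,y,h))*1.5).round(0) for x,h in((-20,24),(20,24),(-23,8),(23,8))])
E
```

```text
[ 553.30533397 -267.88738489  330.62075194] [-0.004  0.001 -0.002 -0.002  0.     0.001]
2.0156228956228954
-112 [array([464.,  90.]), array([516.,  93.]), array([457.,  88.]), array([515.,  91.])]
-147 [array([458., 138.]), array([508., 140.]), array([452., 134.]), array([507., 136.])]
-172 [array([454., 169.]), array([503., 171.]), array([449., 164.]), array([502., 166.])]
-232 [array([446., 236.]), array([491., 238.]), array([441., 229.]), array([491., 232.])]
-292 [array([439., 295.]), array([481., 296.]), array([435., 286.]), array([481., 288.])]
-327 [array([436., 325.]), array([476., 327.]), array([431., 316.]), array([476., 318.])]
```

View pics/wrist32.png

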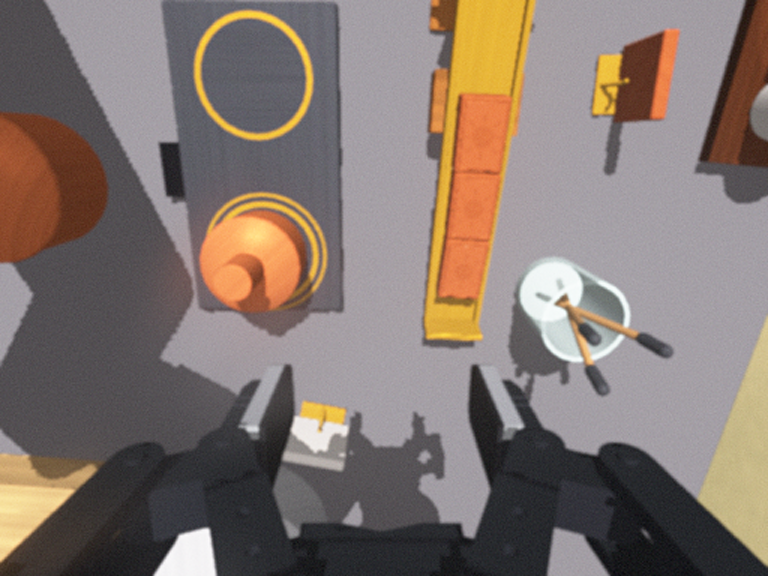

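```bash
python3 - <<'E'
from h import *
c=dict(np.load('pics/w32.npz'))
print('knob',onz(c,235/1.5,282/1.5,118)[:2])
print('ring L/R',onz(c,327/1.5,256/1.5,12)[:2],'top',onz(c,262/1.5,193/1.5,12)[:2])
s=[onz(c,u/1.5,v/1.5,12)[:2] for u,v in((194,75),(313,76),(254,11),(259,139))]
print('single',np.array(s).round(1))
E
```

```text
knob [ 444.45302079 -302.00385323]
ring L/R [ 503.50126407 -302.61493652] top [ 438.54317473 -246.54720337]
single [[ 377.9 -149.2]
 [ 482.5 -140.5]
 [ 430.5  -94.7]
 [ 435.4 -197.8]]
```

```bash
python3 - <<'E'
from h import *
print(env.sign_off()); print(monitor.get_state()['time_s'])
E
```

```text
the job is handed in; nothing more can be done
None
the job is handed in; nothing more can be done
```

The job is handed in: the pot is on the double-ring mark, all three tiles are at rest in the channel, and the tray is back down. The arm is clear of everything, and the run took about 37 s of the 210 s. Sign-off gives no verdict, so the results below come from my own checks.

- **Pot:** I slid the small copper pot by its knob. Its centre is about 4 mm from the double ring's centre, against a 12 mm limit.
- **Tiles:** Only three tiles were present. I laid them in the level tray and raised it to a commanded 0.4 rad, and they slid into the channel in single file.
- **Bystanders:** I saw none of them shift in the last pictures, but I did not measure each one.

**Checks that disagreed or went wrong:**
- **Row short of the stop:** The row rests about 35 mm above the channel's stop. The tile centres are at about y = -146, -206 and -265 mm, still inside the allowed range, and about 3 mm off the centre line at most.
- **Late start to the slide:** The tiles barely moved until the tray was at about 0.25 rad, later than the 0.1–0.15 rad stated.
- **Sign slip on the handle:** My first lift row pushed the handle down 5 mm for 0.1 s. I saw no harm from it.

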